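# Take the formed bracket out of the hinged forming die

## Task

Find which of the two die cavities holds the formed U-bracket (the other holds only a flat filler plate), ease that cavity's knock-out lever down to its stop, without forcing it, so that the bracket is pushed up, then draw the bracket straight out of the die, keeping clear of the opened upper half that leans over it. Set it down, without dropping it, on its base in the shallow tray, open side up and lengthwise along the tray. Leave the other lever, the filler plate and the things lying about alone.

Things in the scene. Friction and masses are not known exactly. Their poses are not given: they have to be found in the camera images.
- die: Fixed steel forming die on a wedge stand, foot 170 x 240 mm. Origin on the bench below the middle of the bed; x level, away from the robot, y left, z up. The steel bed (162 mm up the slope, 200 wide, 42 thick) rises towards +x at 0.47 rad (27 deg). The middle of its face, between the two cavities, is 105 mm above the origin; the face reaches 72 mm downhill and 90 mm uphill of that.
- cavity_left (a point): Centre of the mouth of the left (+y) cavity in the bed's face: a pocket 104 mm up the slope, 60 mm across, 30 mm deep, with a knock-out pad in its floor. Axes tilted with the bed: x up the slope, y left across it, z square out of the face (the way to draw a part out: 27 deg from vertical, leaning to the robot's side).
- cavity_right (a point): The same for the right (-y) cavity, 95 mm from the other, same axes.
- upper: The die's opened upper half, fixed: a steel plate 200 mm wide standing square to the bed at its uphill end, so that it leans over the cavities. Origin: middle of the bed's face between the cavities; x up the slope, y left, z out of the face. In these axes the plate spans x 90 to 114, z 4 to 189 mm; two punches on it reach down to x = 79 mm at z 70 to 160 mm.
- lever_left (a joint): Knock-out lever of the left cavity, sticking out of the die's front towards the robot like a pedal. 0 = up (rest), grows as its paddle is pressed down, stop at 0.5 rad. It lifts the pad in its cavity by 40 mm per rad (20 mm at the stop). Stiff (4 to 6 N at the paddle); stays where it is left.
- lever_right (a joint): The same for the right cavity.
- paddle_left (a point): Middle of the top of the left lever's black paddle (36 mm long, 44 wide, 12 thick), pressed down with the fingers; the pivot is about 97 mm from it towards +x of the die, 55 mm above the bench. It goes from about 76 to 31 mm above the bench over the full stroke. Moves with the lever.
- paddle_right (a point): The same for the right lever.
- bracket: Formed plain steel U-channel, 100 mm long (its x), 56 wide over its two flanges (its y), 30 high, 3 thick, 0.25 kg, two dark 16 mm round holes in its base. At the start in one of the cavities, open side out, flange tops flush with the bed's face, axes along the cavity's. Origin: centre of the underside of its base; z towards its open side.
- filler: Flat plain steel filler plate 100 x 56 x 5 mm lying on the floor of the other cavity. Origin: centre of its underside.
- tray: Shallow open plastic tray fixed on the bench, 210 mm long (its x), 180 mm wide (its y), 30 mm high, walls and floor 5 mm. Origin: centre of its underside on the bench; z up.
- flask: Bystander: black drinking flask, 68 mm across, 170 mm high, standing. Origin: centre of its underside.
- driver: Bystander: screwdriver 200 mm long lying on the bench.
- tape: Bystander: roll of tape lying flat, 90 mm across, 24 mm high. Origin: centre of its underside.
Things that resemble listed ones, but are neither listed nor needed, are in the scene too. Several things have the shape of the filler; the one meant has the colours described above.

How it is judged:
By the outcome, as a careful person would: the job done as asked, in the order asked, and still so for the second after the job is handed in, with the robot touching nothing.
It also fails if it takes over 58 s, if anything falls off the work surface, if the arm or the gripper's body presses on something with over 40 N, if the wrist force passes 120 N, or if a joint passes its speed limit or range.

## Robot

A 6-joint arm with a two-finger parallel gripper is mounted at the origin on the work surface. World frame = base frame: x ahead of the robot, y to its left, z up, the work surface at z = 0. Lengths are in m, angles in rad, forces in N, time in s.
With the tool pointing down it reaches from about 0.375 to 0.975 m from the base axis. Payload 3.8 kg.
Tool frame: the origin (TCP) lies on the centre line of the jaws, within the pads' length; the fingertips stand 25 mm ahead of it and the grasp point (between the pads) lies 6 mm ahead of it; y points along the fingers, z is the direction in which the jaws open and shut, and the axes are right-handed (so a half turn about y gives the same grasp; the last joint's range is limited). The gripper opens to 85 mm and grips with 20 to 120 N. Pads are 22 mm wide; open, the fingers measure 114 mm over their backs; the gripper's body (76 mm by 85 mm) begins 54 mm behind the grasp point. The pads swing forward as they close: fully open they stand 13 mm farther back than shut.
Start: joints at [-0.037, 0.264, 1.604, -0, 1.274, -0.037], TCP at [0.675, -0, 0.256] pointing down, gripper open.
Joint ranges: [-2.63, 2.63], [-0.94, 2.18], [0.31, 2.57], [-1.31, 4.45], [0, 2.66], [-2.55, 2.55]. Speed limits (rad/s): [2.57, 2.57, 3.14, 3.14, 3.14, 3.14].

## Interface

Orientations are given as a rotation vector (axis times angle).
In Python, from workcell import bot gives the robot as it stands.
- The arm moves only by the shell command python3 -m jog 'ROWS' [FORCE]. ROWS is JSON, a list of rows, each a list of 5 numbers: the shift along the world's x, y, z in mm, then the turn about the world's z in degrees, then the finger opening in mm, from 0 to 85.4. A call has exactly 10 rows; each row is the pose to reach, as a shift and turn from the pose commanded when the call began; what a row does not reach only later rows make up. A row lasts 1/8 s, in which the tool goes at most 62.5 mm and 10.7 degrees, less where a joint would pass 70% of its speed; a pose out of reach is approached as far as the arm can. A call with a gripper value outside its range is refused whole. The fingers move at their own pace and stop on an object; FORCE is the grip in N (left out, the last holds). Time passes only in rows, so rows that repeat a pose let the fingers close, or fill a call up. It gives the time, the measured TCP pose, the force and the opening at its end, in the units of the state.
- bot.read_state(): the state, without advancing time (a new reading comes with each control period).
- bot.read_camera(name): name is "scene" or "side" or "wrist"; returns a dict with "pixels" (384x512x3 uint8, red, green, blue), "fx", "fy", "cx", "cy" (pixels), "R" (3x3) and "t" (3): a world point X has camera coordinates R X + t. Camera axes: x right, y down, z forward; pixel columns grow to the right and rows downward; lengths in m; the calibration is good to about 2 mm. The wrist camera is an equidistant fisheye: a pixel r from the principal point sees the ray r / f radians off the axis. A picture is of the moment at which its call begins. There is no depth.
- bot.finish_job(): hands the job in, once; it reports no verdict.
The state is a dict: "time": time; "q": joint angles; "joint_vel": joint speeds; "joint_torque": joint torques, N m; "tool_pos": TCP position; "tcp_rot": TCP orientation; "wrist_force": force on the tool from outside, world axes, zero at the start; "torque": the same for the moment, N m; "width": opening from 0.0 (shut) to 1.0 (fully open).
Only numpy, scipy, OpenCV 4.12 (cv2) and the standard library are available. Lean on these libraries where they do the work, as an engineer would, in place of code of your own. Each camera call takes 0.05 s, during which the arm holds its last target.

## Working session

There is one attempt and no reset: what is moved stays moved. The work goes in short steps, Python scripts to look and compute and a shell command to move; the robot and the scene stay as the last step left them, time stands still between calls to the robot, and variables do not carry over. Pictures are saved under pics/ and viewed, and the job is handed in when it is done.

```bash
ls; mkdir -p pics; cat > h.py <<'E'
import numpy as np, cv2
from workcell import bot
def grab(n,tag):
    c=bot.read_camera(n); im=c['pixels'][:,:,::-1].copy(); cv2.imwrite(f'pics/{tag}_{n}.png',im)
    np.savez(f'pics/{tag}_{n}.npz',**{k:np.asarray(c[k]) for k in ('fx','fy','cx','cy','R','t')},im=im)
    return c
def load(n,tag): return np.load(f'pics/{tag}_{n}.npz')
def ray(c,n,u,v):
    x=(u-c['cx'])/c['fx'];y=(v-c['cy'])/c['fy']
    if n=='wrist':
        r=np.hypot(x,y); d=np.array([np.sin(r)*x/max(r,1e-9),np.sin(r)*y/max(r,1e-9),np.cos(r)])
    else: d=np.array([x,y,1.])
    R=c['R'];o=-R.T@c['t'];d=R.T@d;return o,d/np.linalg.norm(d)
def atz(c,n,u,v,z):
    o,d=ray(c,n,u,v);return o+d*(z-o[2])/d[2]
def tri(rays):
    A=np.zeros((3,3));b=np.zeros(3)
    for o,d in rays:
        P=np.eye(3)-np.outer(d,d);A+=P;b+=P@o
    x=np.linalg.solve(A,b);return x,[np.linalg.norm((np.eye(3)-np.outer(d,d))@(x-o)) for o,d in rays]
def proj(c,n,X):
    p=c['R']@np.asarray(X)+c['t']
    if n=='wrist':
        r=np.hypot(p[0],p[1]);th=np.arctan2(r,p[2]);x,y=p[0]/max(r,1e-9)*th,p[1]/max(r,1e-9)*th
    else: x,y=p[0]/p[2],p[1]/p[2]
    return np.array([c['cx']+c['fx']*x,c['cy']+c['fy']*y])
def crop(n,tag,x0,y0,x1,y1,s,name):
    im=load(n,tag)['im'][y0:y1,x0:x1]; cv2.imwrite(f'pics/{name}.png',cv2.resize(im,None,fx=s,fy=s,interpolation=cv2.INTER_CUBIC))
E
python3 - <<'E'
from h import *
for n in('scene','side','wrist'):
    c=grab(n,'a'); print(n,c['fx'],c['cx'],c['cy'],(-c['R'].T@c['t']).round(3),c['R'][2].round(2))
print(bot.read_state())
E
```

```text
pics
scene 375.97270463908905 251.25597718600616 188.45356168732715 [0.963 0.176 1.178] [-0.29 -0.11 -0.95]
side 464.9697012179401 260.7377653421987 191.85311964628605 [ 0.146 -0.786  1.083] [ 0.35  0.6  -0.72]
wrist 297.3186396354542 259.59724088653564 189.9164582196471 [0.675 0.079 0.374] [-0.   -0.3  -0.95]
{'time': 0.15, 'q': array([-3.68868643e-02,  2.64602176e-01,  1.60505812e+00,  2.74632363e-05,
        1.27369500e+00, -3.69066983e-02]), 'joint_vel': array([ 0.00105151, -0.00049623, -0.00453813, -0.00128794,  0.00028477,
       -0.00079336]), 'joint_torque': array([-4.44535381e-04, -5.15905774e+01, -3.67958951e+01, -2.06692371e-04,
        8.09489022e-03,  2.50629785e-05]), 'tool_pos': array([6.74481287e-01, 3.46395758e-05, 2.55234286e-01]), 'tcp_rot': array([-1.21043422,  1.21053035, -1.20829083]), 'wrist_force': array([ 0.12245062,  0.52053833, -0.23085329]), 'torque': array([-0.01138004,  0.01097117,  0.00171049]), 'width': 0.9991565335072918}
```

View pics/a_scene.png

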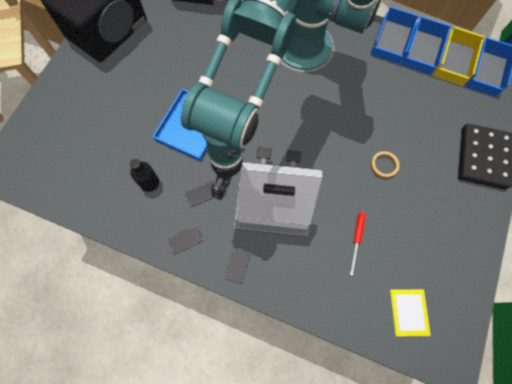

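View pics/a_side.png

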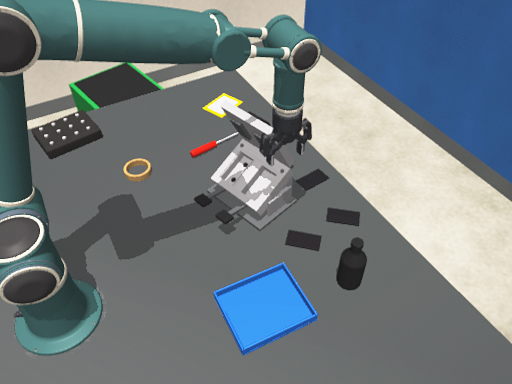

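View pics/a_wrist.png

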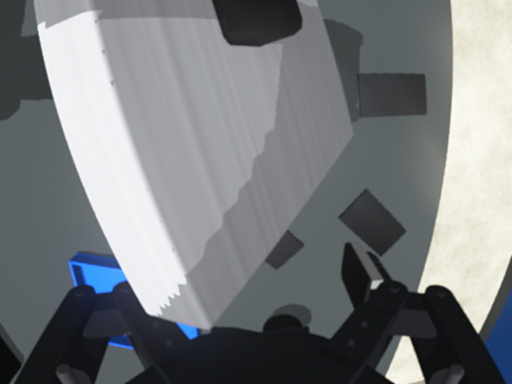

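```bash
python3 - <<'E'
from h import *
crop('side','a',180,90,340,240,5,'a_side_die')
crop('scene','a',140,80,340,260,4,'a_scene_die')
s=load('side','a');c=load('scene','a')
print(s['R'].round(2),c['R'].round(2))
for n,cc,u,v in [('side',s,215,301),('side',s,316,316),('side',s,245,350),('side',s,283,267),('scene',c,183,90),('scene',c,154,136),('scene',c,200,160),('scene',c,385,165),('scene',c,360,240),('scene',c,150,188)]:
    print(n,u,v,atz(cc,n,u,v,0.03 if v>260 or u<201 else 0).round(3))
E
```

```text
[[ 0.87 -0.5  -0.  ]
 [-0.36 -0.62 -0.7 ]
 [ 0.35  0.6  -0.72]] [[-0.38  0.92  0.01]
 [ 0.88  0.36 -0.31]
 [-0.29 -0.11 -0.95]]
side 215 301 [ 0.36  -0.178  0.03 ]
side 316 316 [ 0.56  -0.343  0.03 ]
side 245 350 [ 0.363 -0.333  0.03 ]
side 283 267 [ 0.567 -0.176  0.03 ]
scene 183 90 [ 0.366 -0.322  0.03 ]
scene 154 136 [ 0.564 -0.335  0.03 ]
scene 200 160 [ 0.584 -0.155  0.03 ]
scene 385 165 [0.351 0.42  0.   ]
scene 360 240 [0.628 0.418 0.   ]
scene 150 188 [ 0.734 -0.263  0.03 ]
```

View pics/a_side_die.png

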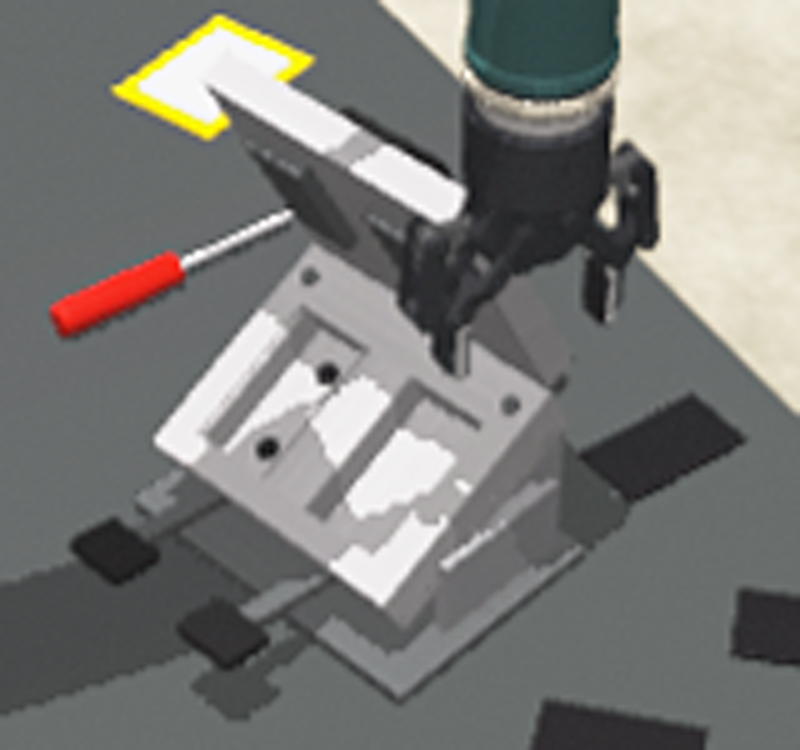

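View pics/a_scene_die.png

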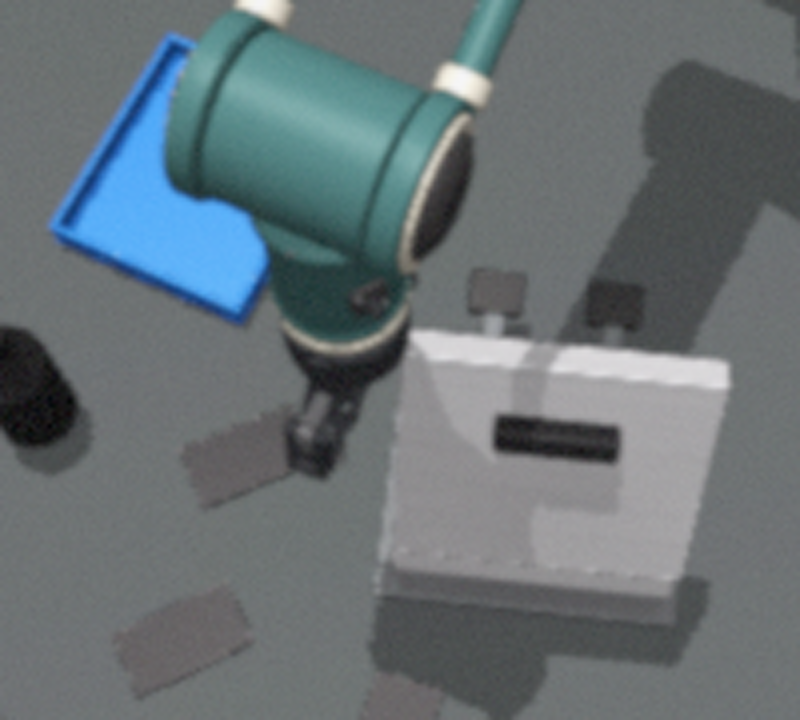

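```bash
python3 - <<'E'
from h import *
from scipy.optimize import least_squares
s=load('side','a');c=load('scene','a')
a=.47;u=np.array([np.cos(a),0,np.sin(a)]);n=np.array([-np.sin(a),0,np.cos(a)]);y=np.array([0,1,0])
B=lambda X,Y,Z:np.array([0,0,.105])+(u*X+y*Y+n*Z)/1000
S=lambda p,q:(p/5+180,q/5+90)
C=lambda p,q:(p/4+140,q/4+80)
obs=[('side',s,B(-72,100,0),S(155,438)),('side',s,B(-72,-100,0),S(392,612)),('side',s,B(90,-100,0),S(555,392)),('side',s,B(90,100,0),S(315,245)),
('scene',c,B(90,-100,189),C(413,332)),('scene',c,B(90,100,189),C(731,362)),('scene',c,B(114,-100,189),C(408,358)),('scene',c,B(114,100,189),C(727,386)),
('side',s,B(90,100,189),S(205,85)),
('side',s,B(-52,47.5+30,0),S(205,440)),('side',s,B(52,47.5+30,0),S(305,308)),('side',s,B(-52,-47.5+30,0),S(310,512)),('side',s,B(52,-47.5+30,0),S(413,380)),('side',s,B(52,-47.5-30,0),S(482,428))]
def W(p,X):
    t=p[2];return np.array([np.cos(t)*X[0]-np.sin(t)*X[1]+p[0],np.sin(t)*X[0]+np.cos(t)*X[1]+p[1],X[2]])
f=lambda p:np.concatenate([proj(cc,nn,W(p,X))-uv for nn,cc,X,uv in obs])
r=least_squares(f,[.7,.1,0],loss='soft_l1');print(r.x,f(r.x).reshape(-1,2).round(1))
p=r.x;np.save('die.npy',p)
for nm,q,e in [('L',C(615,303),S(115,548)),('R',C(498,292),S(222,633))]:
    X,er=tri([ray(c,'scene',*q),ray(s,'side',*e)]);print(nm,X,er, atz(c,'scene',*q,.076),atz(s,'side',*e,.076))
for Y in(47.5,-47.5):print(W(p,B(0,Y,0)))
# check bracket holes
for q in [(327,373),(267,448)]: 
    pass
# driver, tape
E
```

```text
[0.6220437  0.11838079 0.29281276] [[ 0.   0.6]
 [-1.  -1.5]
 [-0.1 -0.5]
 [-0.  -0.6]
 [-3.1 -0.6]
 [-1.9 -0.5]
 [-2.9 -0.6]
 [-0.4  0.1]
 [-1.1 -1.2]
 [-1.  -1.4]
 [-0.4 -0.8]
 [-0.4 -0.7]
 [ 0.2 -1.1]
 [ 1.1 -1.3]]
L [0.47069007 0.12618095 0.07160326] [np.float64(0.000994745841507872), np.float64(0.0009947458415078313)] [0.4717805  0.12696021 0.076     ] [0.46991643 0.12135301 0.076     ]
R [0.49653669 0.03604652 0.0690574 ] [np.float64(0.0009652529858839852), np.float64(0.0009652529858841021)] [0.49864198 0.03748382 0.076     ] [0.49477943 0.02964598 0.076     ]
[0.608333   0.16385899 0.105     ]
[0.63575441 0.07290259 0.105     ]
```

```bash
python3 -m jog '[[0,-50,20,0,85],[0,-90,50,0,85],[-60,-90,60,10,85],[-120,-90,60,20,85],[-180,-60,60,30,85],[-235,-10,60,40,85],[-235,40,60,50,60],[-235,90,60,60,30],[-235,90,60,70,0],[-235,90,60,80,0]]'; python3 - <<'E'
from h import *
for n in('scene','side','wrist'): grab(n,'b')
crop('side','b',180,90,340,240,5,'b_side_die')
E
```

```text
time: 1.4
tool_pos: [0.4395, 0.0909, 0.316]
tcp_rot: [-1.567, 0.131, -0.13]
wrist_force: [-0.4, -0.8, -0.4]
width: 0.139
```

View pics/b_wrist.png

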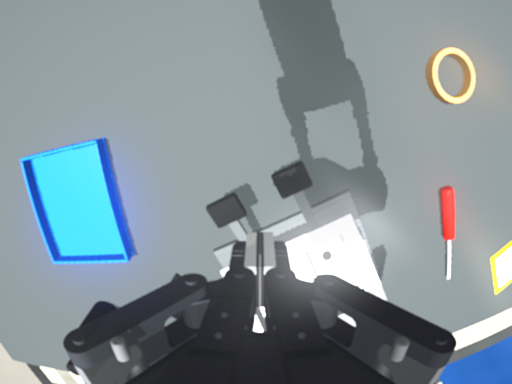

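View pics/b_side_die.png

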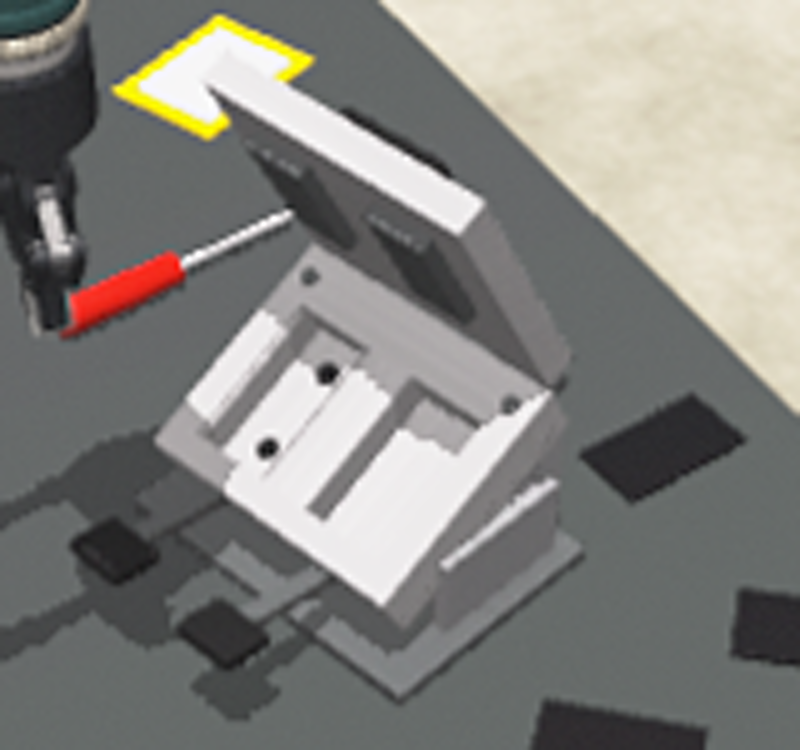

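View pics/b_scene.png

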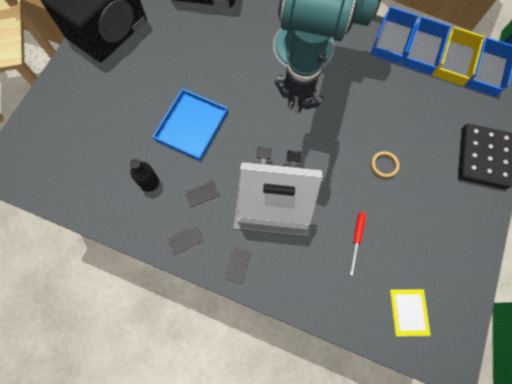

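```bash
python3 - <<'E'
from h import *
crop('wrist','b',200,150,400,300,4,'b_wr1')
crop('wrist','b',10,130,150,270,4,'b_wr2')
crop('scene','b',145,80,335,240,4,'b_sc')
crop('side','b',200,255,330,355,5,'b_tr')
E
```

```text
(no output)
```

View pics/b_wr1.png

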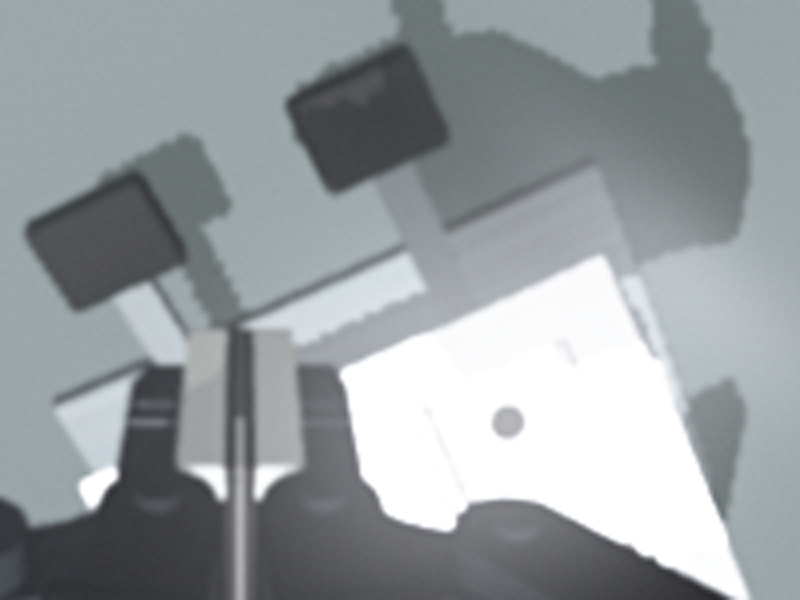

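View pics/b_sc.png

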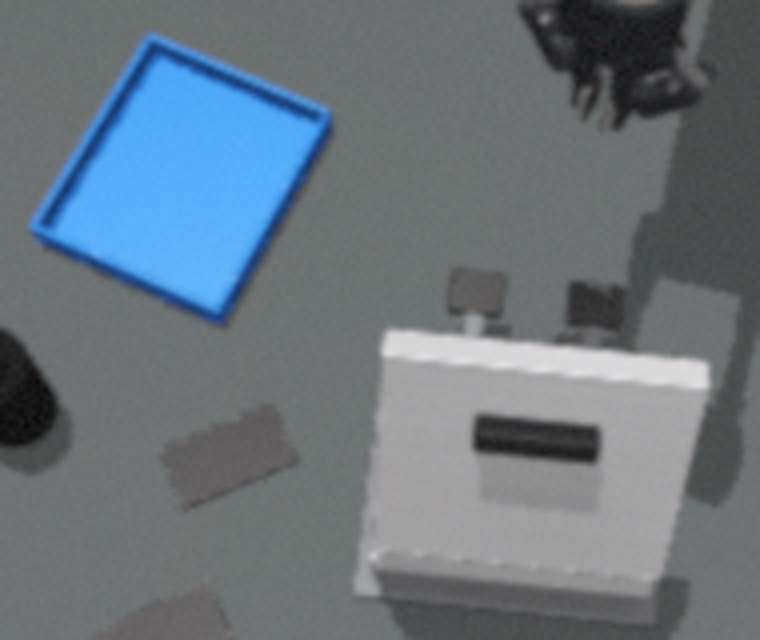

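View pics/b_tr.png

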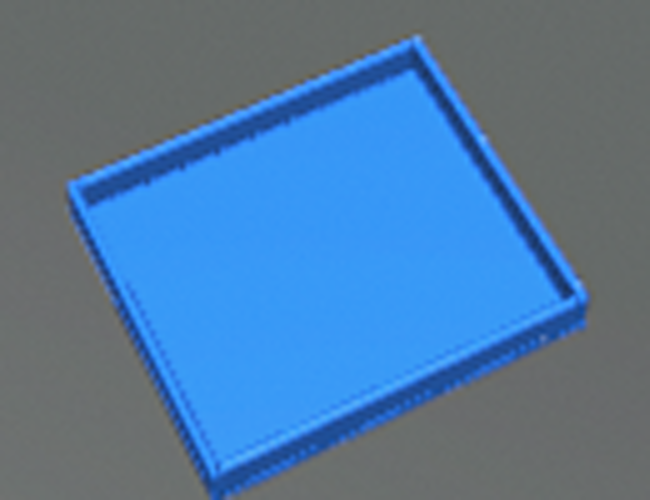

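View pics/b_wr2.png

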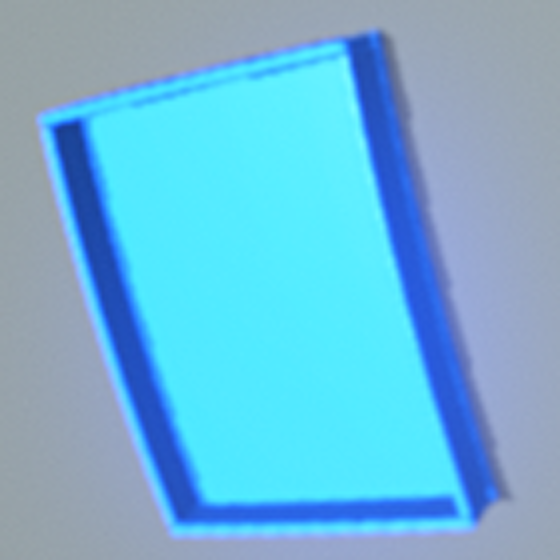

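```bash
cat > fit.py <<'E'
from h import *
from scipy.optimize import least_squares
s=load('side','b');c=load('scene','b');w=load('wrist','b')
a=.47;u=np.array([np.cos(a),0,np.sin(a)]);n=np.array([-np.sin(a),0,np.cos(a)]);y=np.array([0,1,0])
B=lambda X,Y,Z:np.array([0,0,.105])+(u*X+y*Y+n*Z)/1000
S=lambda p,q:(p/5+180,q/5+90)
C=lambda p,q:(p/4+145,q/4+80)
V=lambda p,q:(p/4+200,q/4+150)
def W(p,X):
    t=p[2];return np.array([np.cos(t)*X[0]-np.sin(t)*X[1]+p[0],np.sin(t)*X[0]+np.cos(t)*X[1]+p[1],X[2]])
if __name__=='__main__':
    P=lambda Y:('P',Y)
    obs=[('side',s,B(-72,100,0),S(155,438)),('side',s,B(-72,-100,0),S(390,609)),('side',s,B(90,-100,0),S(555,392)),('side',s,B(90,100,0),S(315,245)),
    ('scene',c,B(90,-100,189),C(386,332)),('scene',c,B(90,100,189),C(711,364)),('scene',c,B(114,-100,189),C(383,357)),('scene',c,B(114,100,189),C(708,389)),
    ('side',s,B(90,100,189),S(205,85)),('side',s,B(90,-100,189),S(462,235)),('side',s,B(114,-100,189),S(487,203)),
    ('side',s,B(-52,47.5+30,0),S(205,440)),('side',s,B(52,47.5+30,0),S(305,308)),('side',s,B(-52,-47.5+30,0),S(310,512)),('side',s,B(52,-47.5+30,0),S(413,380)),
    ('wrist',w,B(-72,100,0),V(603,257)),
    ('wrist',w,1,V(370,115)),('wrist',w,-1,V(107,241)),('side',s,1,S(115,546)),('side',s,-1,S(222,630)),('scene',c,1,C(596,303)),('scene',c,-1,C(478,290)),
    ('wrist',w,2,V(508,422)),('side',s,2,S(267,448)),('side',s,3,S(327,373))]
    def f(p):
        o=[]
        for nn,cc,X,uv in obs:
            if np.ndim(X)==0: X=np.array([p[3],47.5e-3*X,.076]) if abs(X)==1 else B(p[2+X],47.5,-27)
            o.append((proj(cc,nn,W(p,X))-uv)*(.4 if nn=='scene' else 1))
        return np.concatenate(o)
    r=least_squares(f,[.62,.12,.29,-.143,-25,25],loss='soft_l1',x_scale=[.01,.01,.1,.01,10,10]);print(r.x);print(f(r.x).reshape(-1,2).round(1).tolist())
    p=r.x;np.save('die.npy',p)
    print('Lpad',W(p,np.array([p[3],.0475,.076])),'cavL',W(p,B(0,47.5,0)))
    tc=[(L,q,.03) for L in(105,-105) for q in (90,-90)]
    S2=lambda p,q:(p/5+200,q/5+255);V2=lambda p,q:(p/4+10,q/4+130)
    T=[('side',s,(-.105,.09,.03),S2(72,186)),('side',s,(.105,.09,.03),S2(417,39)),('side',s,(.105,-.09,.03),S2(583,296)),('side',s,(-.105,-.09,.03),S2(212,478)),
    ('scene',c,(-.105,-.09,.03),C(150,36)),('scene',c,(-.105,.09,.03),C(330,112)),('scene',c,(.105,-.09,.03),C(34,230)),('scene',c,(.105,.09,.03),C(222,317)),
    ('wrist',w,(-.105,-.09,.03),V2(42,118)),('wrist',w,(-.105,.09,.03),V2(378,33)),('wrist',w,(.105,-.09,.03),V2(172,530)),('wrist',w,(.105,.09,.03),V2(478,520))]
    g=lambda p:np.concatenate([(proj(cc,nn,W(p,np.array(X)))-uv)*(.5 if nn=='scene' else 1) for nn,cc,X,uv in T])
    r=least_squares(g,[.46,-.26,0],loss='soft_l1');print('tray',r.x);print(g(r.x).reshape(-1,2).round(1).tolist());np.save('tray.npy',r.x)
    st=bot.read_state();print(st['tool_pos'],st['wrist_force'])
E
python3 fit.py
```

```text
[  0.62153558   0.12006259   0.27011581  -0.1441293  -31.69011667
  27.59311828]
[[-0.1, -0.3], [-1.9, -1.0], [-0.6, -0.1], [0.5, -0.9], [-0.2, -0.5], [-0.5, -0.0], [-0.4, -0.5], [-0.0, 0.1], [-1.0, -1.8], [-1.0, -0.2], [-0.3, -0.7], [-1.2, -2.1], [-0.1, -1.1], [-1.1, -1.1], [-0.1, -1.1], [-1.1, 0.7], [-0.5, 1.4], [-1.8, 0.0], [-0.8, -0.9], [-0.8, -0.9], [0.0, -0.2], [-0.0, -0.2], [-1.4, 0.1], [0.3, -0.4], [0.2, 0.2]]
Lpad [0.46995737 0.12738033 0.076     ] cavL [0.60886054 0.16584024 0.105     ]
tray [ 0.46754592 -0.24328445 -0.0498812 ]
[[-1.9, -1.3], [-0.7, -1.9], [0.7, -1.1], [-0.3, -1.4], [-0.0, -0.6], [0.4, -0.4], [-0.5, -0.5], [-0.2, -0.7], [-1.0, -1.4], [-8.7, 0.5], [0.2, 0.5], [-0.8, 1.0]]
[0.43973982 0.09013204 0.31603654] [-0.33044046  0.59852031  0.80594881]
```

```bash
sed -i 's/(p\/5+180,q\/5+90)/(p\/5+179.6,q\/5+89.6)/; s/(p\/4+145,q\/4+80)/(p\/4+144.6,q\/4+79.6)/; s/(p\/4+200,q\/4+150)/(p\/4+199.6,q\/4+149.6)/; s/(p\/5+200,q\/5+255)/(p\/5+199.6,q\/5+254.6)/; s/(p\/4+10,q\/4+130)/(p\/4+9.6,q\/4+129.6)/' fit.py; python3 fit.py
```

```text
[  0.62107646   0.12078501   0.27510826  -0.14459469 -31.63961743
  28.27620228]
[[-0.0, 0.2], [-1.6, -0.8], [-0.4, 0.1], [0.5, -0.6], [0.1, -0.3], [-0.2, 0.0], [-0.1, -0.3], [0.3, 0.2], [-1.0, -1.4], [-0.8, 0.0], [-0.1, -0.5], [-1.1, -1.7], [-0.1, -0.8], [-0.9, -0.8], [0.0, -0.9], [-0.6, 0.5], [-0.3, 1.1], [-1.5, 0.1], [-0.7, -0.3], [-0.6, -0.4], [0.2, -0.1], [0.1, -0.1], [-0.6, 0.1], [0.4, -0.0], [0.4, 0.3]]
Lpad [0.46901572 0.1272195  0.076     ] cavL [0.60817304 0.16649881 0.105     ]
tray [ 0.46675499 -0.24333298 -0.05093348]
[[-1.8, -0.8], [-0.5, -1.3], [0.9, -0.5], [-0.3, -0.8], [0.2, -0.5], [0.6, -0.3], [-0.2, -0.4], [-0.0, -0.6], [-0.7, -1.5], [-8.4, 0.5], [0.3, 0.5], [-0.6, 1.1]]
[0.43973982 0.09013204 0.31603654] [-0.33044046  0.59852031  0.80594881]
```

```bash
python3 -m jog '[[10,12,-40,9,0],[20,25,-80,18,0],[29,37,-120,26,0],[29,37,-160,26,0],[29,37,-185,26,0],[29,37,-195,26,0],[29,37,-200,26,0],[29,37,-203,26,0],[29,37,-206,26,0],[29,37,-206,26,0]]'; python3 - <<'E'
from h import *
for n in('side','wrist'): grab(n,'c')
crop('side','c',180,130,280,230,6,'c_s')
st=bot.read_state();print(st['tool_pos'],st['wrist_force'])
E
```

```text
time: 2.8
tool_pos: [0.4693, 0.1271, 0.1107]
tcp_rot: [-1.56, -0.22, 0.218]
wrist_force: [-0.1, -0.5, 0.2]
width: 0.001
[0.46927641 0.1270699  0.11072473] [0.77398236 0.26690573 0.10628794]
```

View pics/c_s.png

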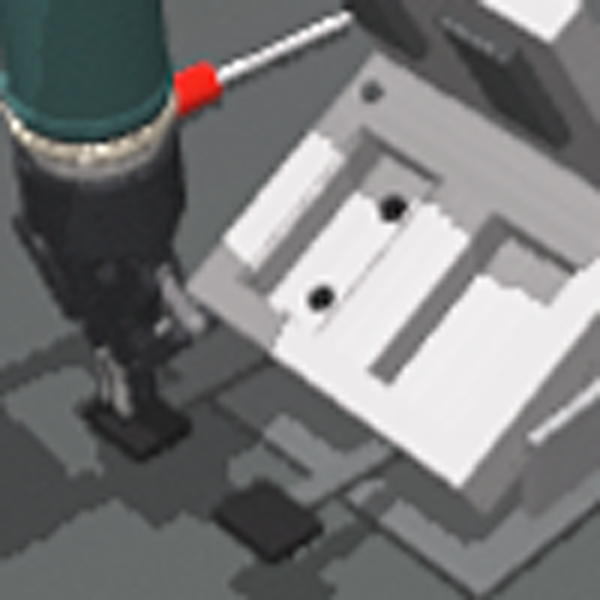

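View pics/c_wrist.png

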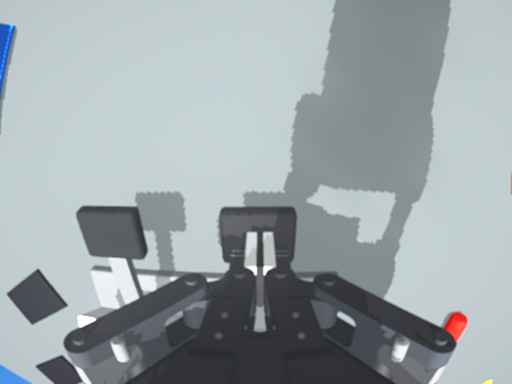

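```bash
python3 -m jog '[[0,0,-4,0,0],[0,0,-8,0,0],[0,0,-12,0,0],[0,0,-16,0,0],[0,0,-20,0,0],[0,0,-24,0,0],[0,0,-28,0,0],[0,0,-32,0,0],[0,0,-36,0,0],[0,0,-40,0,0]]'; python3 -m jog '[[0,0,-2,0,0],[0,0,-4,0,0],[0,0,-6,0,0],[0,0,-8,0,0],[0,0,-9,0,0],[0,0,-10,0,0],[0,0,-10,0,0],[0,0,-10,0,0],[0,0,-10,0,0],[0,0,-10,0,0]]'
```

```text
time: 4.15
tool_pos: [0.4691, 0.127, 0.07]
tcp_rot: [-1.56, -0.219, 0.219]
wrist_force: [-2.6, -0.4, 3.6]
width: 0.0
time: 5.4
tool_pos: [0.4691, 0.127, 0.0604]
tcp_rot: [-1.56, -0.219, 0.219]
wrist_force: [0.4, -0.3, 3.2]
width: -0.002
```

```bash
python3 -m jog '[[0,0,-0.5,0,0],[0,0,-1,0,0],[0,0,-1.5,0,0],[0,0,-2,0,0],[0,0,-2.5,0,0],[0,0,-3,0,0],[0,0,-3,0,0],[0,0,-3,0,0],[0,0,-3,0,0],[0,0,-3,0,0]]'; python3 - <<'E'
from h import *
for n in('side','wrist'): grab(n,'d')
crop('side','d',180,130,280,230,6,'d_s')
E
```

```text
time: 6.65
tool_pos: [0.4688, 0.127, 0.0572]
tcp_rot: [-1.56, -0.219, 0.22]
wrist_force: [1.2, 0.6, 2.4]
width: 0.001
```

View pics/d_s.png

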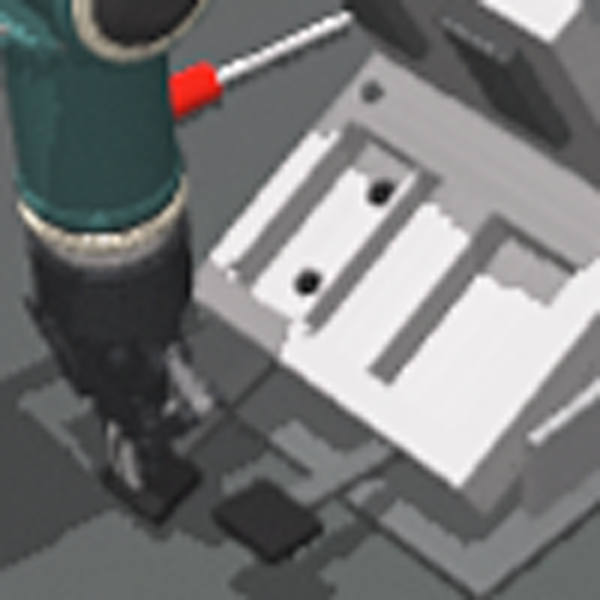

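View pics/d_wrist.png

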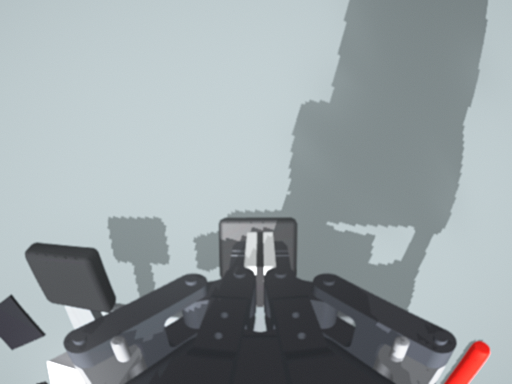

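```bash
python3 -m jog '[[0,0,-0.5,0,0],[0,0,-0.5,0,0],[0,0,-1,0,0],[0,0,-1,0,0],[0,0,-1.5,0,0],[0,0,-1.5,0,0],[0,0,-2,0,0],[0,0,-2,0,0],[0,0,-2,0,0],[0,0,-2,0,0]]'
```

```text
time: 8.0
tool_pos: [0.469, 0.127, 0.0553]
tcp_rot: [-1.56, -0.219, 0.219]
wrist_force: [0.5, 0.1, 3.2]
width: -0.001
```

```bash
python3 -m jog '[[0,0,-0.5,0,0],[0,0,-0.5,0,0],[0,0,-1,0,0],[0,0,-1,0,0],[0,0,-1.5,0,0],[0,0,-1.5,0,0],[0,0,-1.5,0,0],[0,0,-1.5,0,0],[0,0,-1.5,0,0],[0,0,-1.5,0,0]]'
```

```text
time: 9.25
tool_pos: [0.4689, 0.127, 0.0537]
tcp_rot: [-1.56, -0.219, 0.219]
wrist_force: [1.3, -0.3, 3.1]
width: 0.004
```

```bash
python3 -m jog '[[0,0,-0.5,0,0],[0,0,-0.5,0,0],[0,0,-1,0,0],[0,0,-1,0,0],[0,0,-1.5,0,0],[0,0,-1.5,0,0],[0,0,-1.5,0,0],[0,0,-1.5,0,0],[0,0,-1.5,0,0],[0,0,-1.5,0,0]]'
```

```text
time: 10.5
tool_pos: [0.4692, 0.1271, 0.053]
tcp_rot: [-1.56, -0.219, 0.219]
wrist_force: [-1.7, -1.3, 9.1]
width: 0.002
```

```bash
python3 - <<'E'
from h import *
grab('side','e')
crop('side','e',180,130,280,230,6,'e_s')
print(bot.read_state()['wrist_force'])
E
```

```text
[-1.32146975 -0.13228407 10.26380342]
```

View pics/e_s.png

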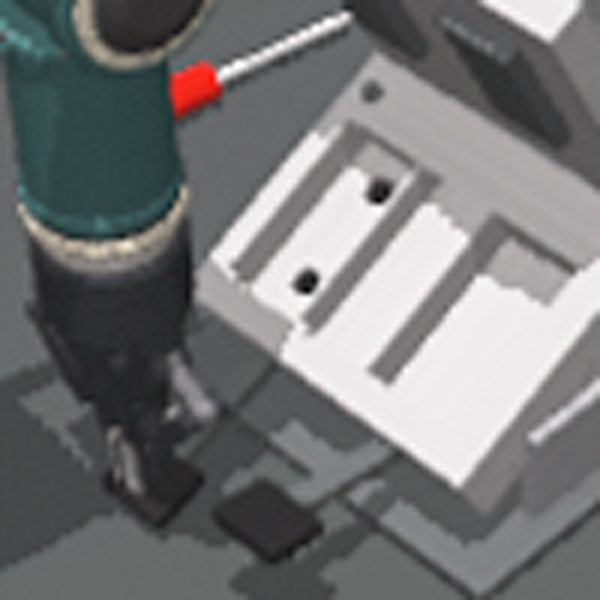

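```bash
python3 - <<'E'
from h import *
s=load('side','a')
for uv in [(292,52),(232,50)]:
    o,d=ray(s,'side',*uv); t=(0-o[1])/d[1]; print(uv,o+d*t)
c=load('scene','b')
for z in (.255,.35,.45,.55,.6): print(z,proj(s,'side',[.675,0,z]))
crop('side','a',220,10,340,170,5,'a_col')
E
```

```text
(292, 52) [6.78834120e-01 1.11022302e-16 5.57357224e-01]
(232, 50) [0.5304498  0.         0.60302611]
0.255 [285.42618588 154.81772071]
0.35 [286.83360739 126.6871172 ]
0.45 [288.50123571  93.35567348]
0.55 [290.39855219  55.43337563]
0.6 [291.44870158  34.44368925]
```

View pics/a_col.png

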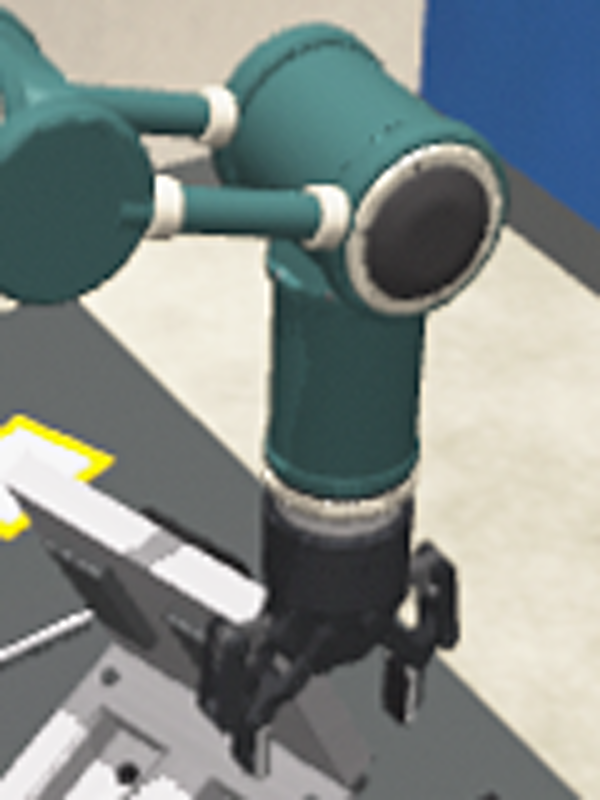

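```bash
python3 -m jog '[[0,0,40,0,0],[0,0,90,0,30],[0,0,140,0,68],[30,9,150,0,68],[60,18,150,0,68],[92,26,150,0,68],[92,26,120,0,68],[92,26,95,0,68],[92,26,95,0,68],[92,26,95,0,68]]'; python3 - <<'E'
from h import *
for n in('side','wrist','scene'): grab(n,'f')
crop('side','f',190,70,320,200,6,'f_s')
crop('scene','f',180,120,340,240,5,'f_c')
st=bot.read_state();print(st['tool_pos'],st['wrist_force'],st['width'])
E
```

```text
time: 11.8
tool_pos: [0.5608, 0.153, 0.1474]
tcp_rot: [-1.56, -0.219, 0.22]
wrist_force: [-0.3, 0.2, 0.6]
width: 0.797
[0.56180572 0.15316998 0.1487293 ] [-0.32392912 -0.5944025   0.77454274] 0.795072038363483
```

View pics/f_s.png

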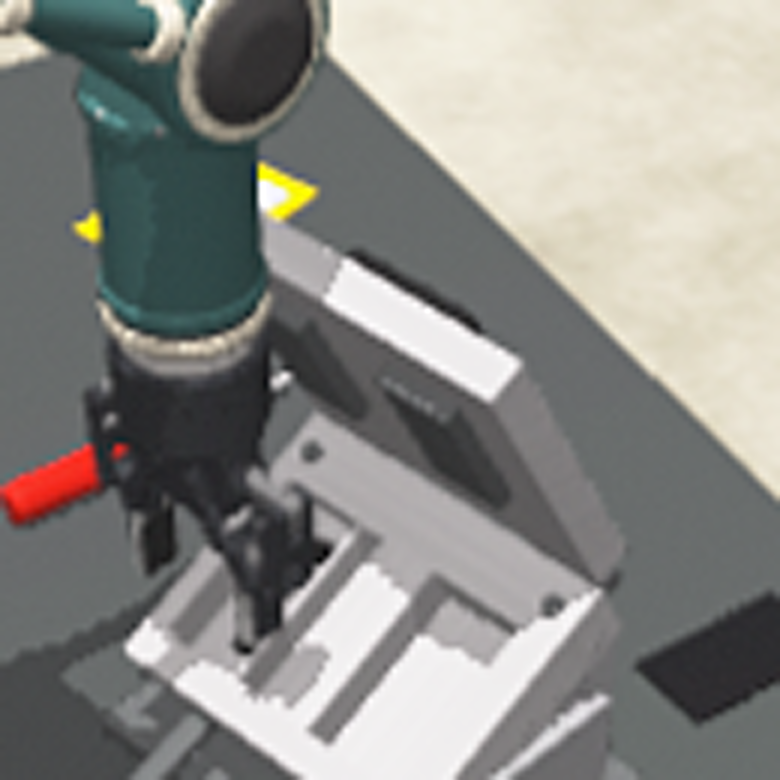

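View pics/f_wrist.png

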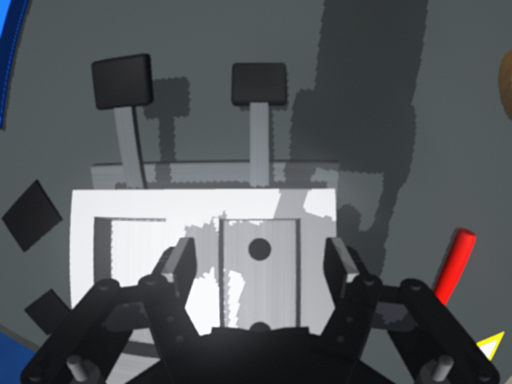

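View pics/f_c.png

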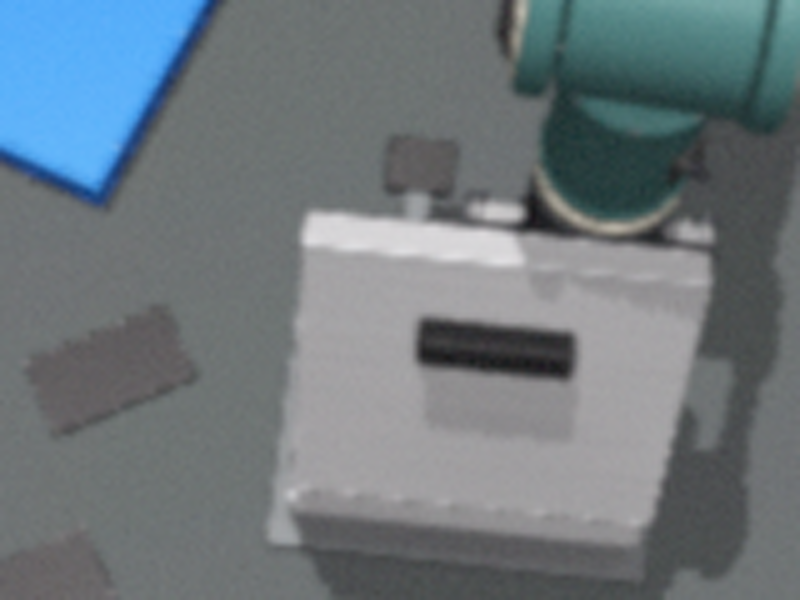

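```bash
cat > ov.py <<'E'
from fit import *
import sys
p=np.load('die.npy');st=bot.read_state()['tool_pos']
def ov(tag,name,box,sc,r=38.5):
    cc=load(name,tag);x0,y0,x1,y1=box
    im=cv2.resize(cc['im'][y0:y1,x0:x1],None,fx=sc,fy=sc,interpolation=cv2.INTER_CUBIC)
    f=lambda X:tuple(int(round(v)) for v in (proj(cc,name,X)+.5-(x0,y0))*sc)
    q=[f(W(p,B(X,Y,189))) for X,Y in((90,100),(90,-100),(114,-100),(114,100))]
    for i in range(4):cv2.line(im,q[i],q[(i+1)%4],(0,0,255),1)
    for z,col in((.314,(0,255,0)),):
        cv2.polylines(im,[np.array([f([st[0]+r/1e3*np.cos(t),st[1]+r/1e3*np.sin(t),z]) for t in np.linspace(0,6.28,60)])],True,col,1)
    Q=[f(W(p,B(X,47.5+Y,20))) for X,Y in((-52,28),(-52,-28),(48,-28),(48,28))]
    for i in range(4):cv2.line(im,Q[i],Q[(i+1)%4],(255,0,0),1)
    cv2.imwrite(f'pics/{tag}_ov_{name}.png',im)
if __name__=='__main__':
    t=sys.argv[1]
    ov(t,'side',(190,70,320,170),6);ov(t,'scene',(230,110,340,200),7)
    cc=load('wrist',t);ov(t,'wrist',(100,100,400,384),2)
    d=W((0,0,-p[2]),np.array([st[0]-p[0],st[1]-p[1],0]));print('tool in die',d)
E
python3 ov.py f
```

```text
tool in die [-0.0482445   0.04726812  0.        ]
```

View pics/f_ov_side.png

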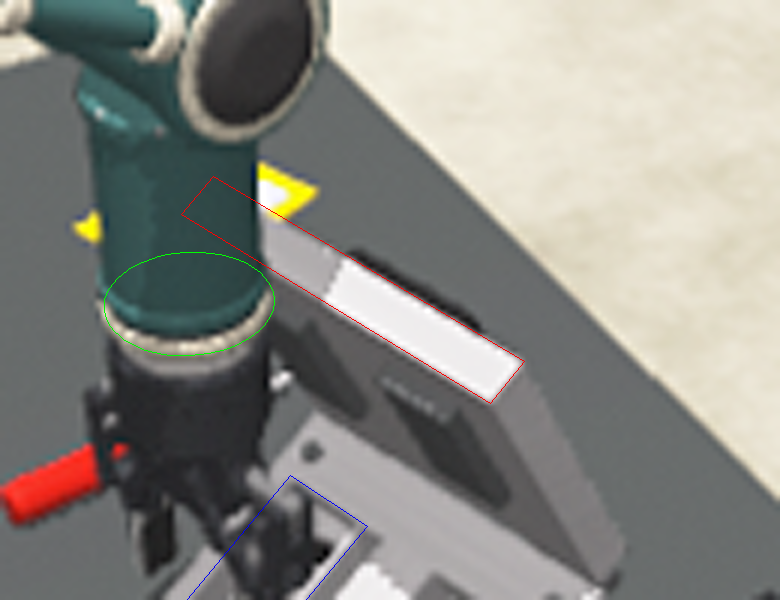

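View pics/f_ov_scene.png

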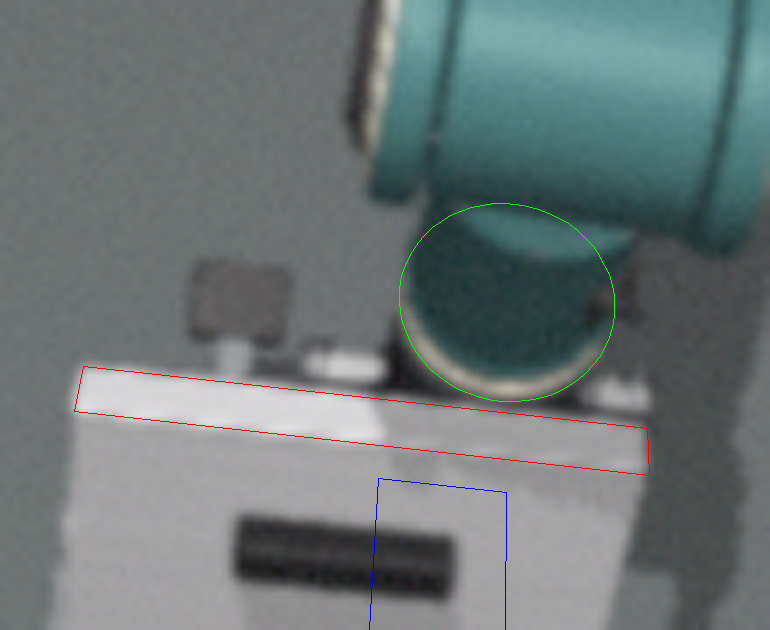

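View pics/f_ov_wrist.png

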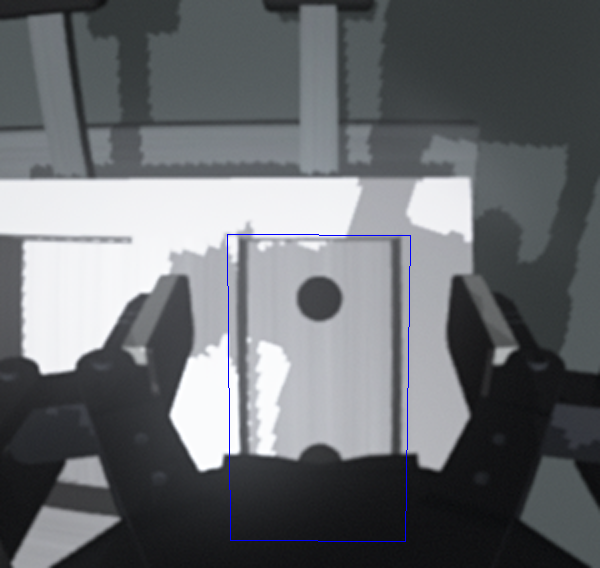

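```bash
python3 -m jog '[[0,0,-6,0,68],[0,0,-12,0,68],[0,0,-18,0,68],[0,0,-22,0,68],[0,0,-26,0,68],[0,0,-29,0,68],[0,0,-31,0,68],[0,0,-33,0,68],[0,0,-34,0,68],[0,0,-34,0,68]]'; python3 - <<'E'
from h import *
for n in('side','wrist'): grab(n,'g')
crop('side','g',200,130,270,200,9,'g_s')
crop('wrist','g',130,150,390,340,3,'g_w')
E
```

```text
time: 13.2
tool_pos: [0.561, 0.153, 0.1133]
tcp_rot: [-1.56, -0.219, 0.219]
wrist_force: [0.7, 0.0, -0.4]
width: 0.791
```

View pics/g_s.png

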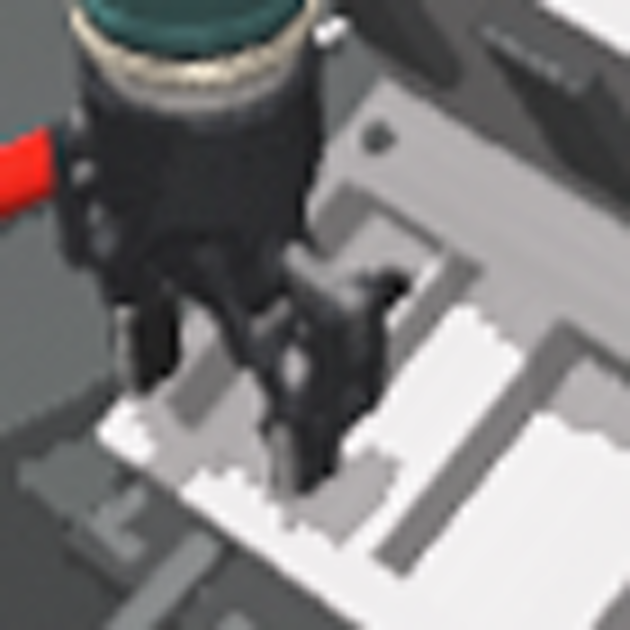

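View pics/g_w.png

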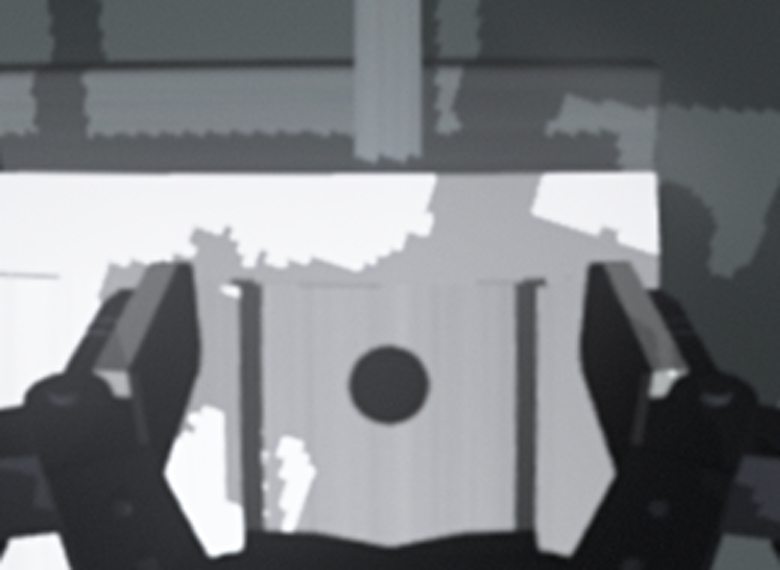

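```bash
python3 - <<'E'
from fit import *
p=np.load('die.npy');st=bot.read_state();t=st['tool_pos']
w=load('wrist','g');s=load('side','g')
from scipy.spatial.transform import Rotation as Ro
R=Ro.from_rotvec(st['tcp_rot']).as_matrix();print(R.round(3), st['width']*85.4)
h=st['width']*85.4/2000
for L in (10,15,20,25):
    for a in(-11,11):
        for b in(-1,1):
            X=t+R@np.array([a/1e3,L/1e3,b*h]);print(L,a,b,X.round(3),'w',((proj(w,'wrist',X)+.5-(130,150))*3).round(),'s',((proj(s,'side',X)+.5-(200,130))*9).round())
E
```

```text
[[ 0.961  0.    -0.276]
 [ 0.276  0.     0.961]
 [ 0.    -1.    -0.   ]] 68.21465549891924
10 -11 -1 [0.56  0.117 0.103] w [178. 269.] s [276. 484.]
10 -11 1 [0.541 0.183 0.103] w [593. 269.] s [138. 386.]
10 11 -1 [0.581 0.123 0.103] w [191. 380.] s [323. 451.]
10 11 1 [0.562 0.189 0.103] w [581. 380.] s [186. 354.]
15 -11 -1 [0.56  0.117 0.098] w [185. 256.] s [276. 495.]
15 -11 1 [0.541 0.183 0.098] w [587. 256.] s [139. 397.]
15 11 -1 [0.581 0.123 0.098] w [197. 364.] s [324. 461.]
15 11 1 [0.562 0.189 0.098] w [576. 365.] s [187. 365.]
20 -11 -1 [0.56  0.117 0.093] w [191. 243.] s [277. 505.]
20 -11 1 [0.541 0.183 0.093] w [582. 243.] s [140. 407.]
20 11 -1 [0.581 0.123 0.093] w [202. 350.] s [325. 472.]
20 11 1 [0.562 0.189 0.093] w [571. 350.] s [188. 375.]
25 -11 -1 [0.56  0.117 0.088] w [196. 231.] s [278. 516.]
25 -11 1 [0.541 0.183 0.088] w [576. 232.] s [141. 418.]
25 11 -1 [0.581 0.123 0.088] w [206. 336.] s [325. 483.]
25 11 1 [0.562 0.189 0.088] w [566. 336.] s [189. 386.]
```

```bash
python3 -m jog '[[0,0,-4,0,68],[0,0,-7,0,68],[0,0,-7,0,64],[0,0,-7,0,61],[0,0,-7,0,58],[0,0,-7,0,54],[0,0,-7,0,50],[0,0,-7,0,50],[0,0,-7,0,50],[0,0,-7,0,50]]' 80; python3 - <<'E'
from h import *
for n in('side','wrist'): grab(n,'i')
crop('side','i',200,130,270,200,9,'i_s')
crop('wrist','i',130,150,390,340,3,'i_w')
st=bot.read_state();print(st['tool_pos'],st['wrist_force'],st['width']*85.4)
E
```

```text
time: 14.55
tool_pos: [0.5611, 0.153, 0.1067]
tcp_rot: [-1.56, -0.219, 0.219]
wrist_force: [-1.6, -1.1, 6.6]
width: 0.634
[0.56109431 0.15300135 0.10675252] [-2.65746689 -0.24456611  5.23665387] 54.07377488402863
```

View pics/i_s.png

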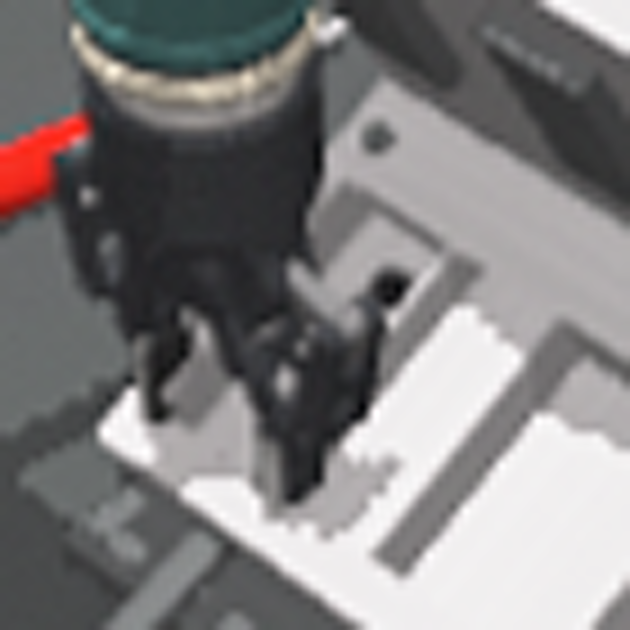

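View pics/i_w.png

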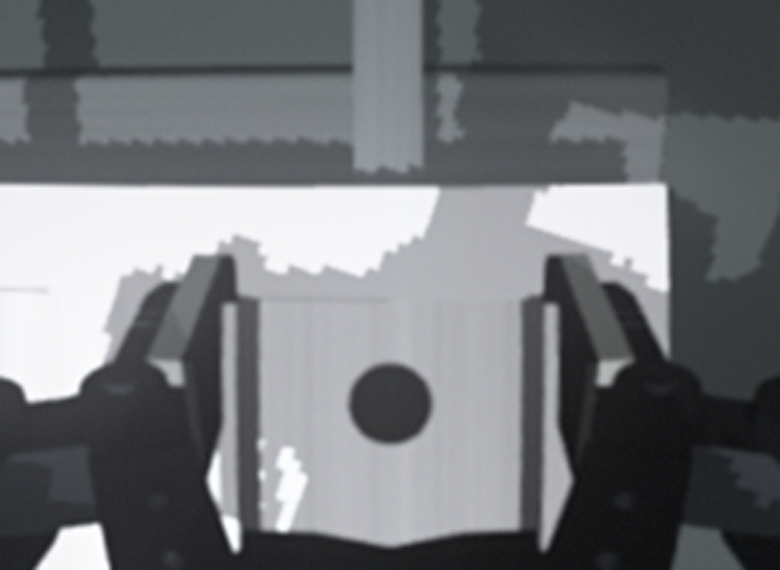

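```bash
python3 -m jog '[[-0.7,-0.2,1.3,0,50],[-1.3,-0.4,2.7,0,50],[-2.2,-0.6,4.5,0,50],[-3.1,-0.9,6.2,0,50],[-3.9,-1.1,8,0,50],[-4.8,-1.4,9.8,0,50],[-6.1,-1.7,12.5,0,50],[-7.4,-2.1,15.2,0,50],[-8.7,-2.5,17.8,0,50],[-8.7,-2.5,17.8,0,50]]'; python3 - <<'E'
from h import *
for n in('side','wrist'): grab(n,'j')
crop('side','j',200,100,270,200,8,'j_s')
crop('wrist','j',130,150,390,340,3,'j_w')
st=bot.read_state();print(st['tool_pos'],st['wrist_force'],st['width']*85.4)
E
```

```text
time: 15.9
tool_pos: [0.5524, 0.1505, 0.1245]
tcp_rot: [-1.56, -0.22, 0.219]
wrist_force: [0.2, 0.4, -2.7]
width: 0.636
[0.55228578 0.15051439 0.12414563] [ 0.14797752 -0.04429636 -2.83972798] 53.972520534380834
```

View pics/j_s.png

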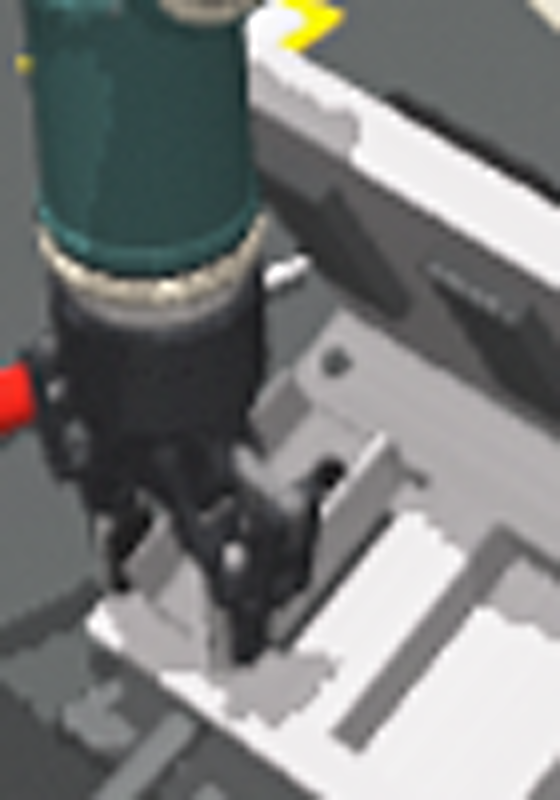

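View pics/j_w.png

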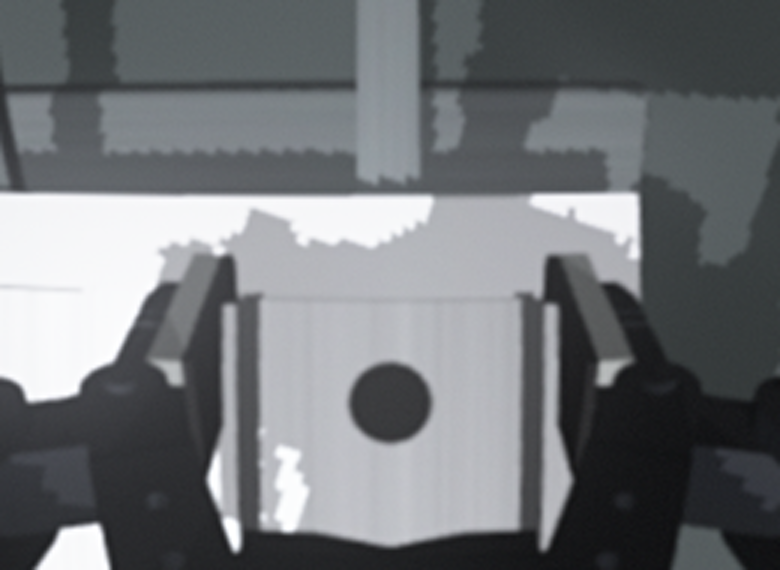

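```bash
python3 -m jog '[[-3,-0.8,6,0,50],[-7,-2,14.3,0,50],[-11.8,-3.3,24,0,50],[-16.7,-4.7,34,0,50],[-21.5,-6.1,44,0,50],[-26.3,-7.5,54,0,50],[-50,-14,70,0,50],[-80,-25,85,0,50],[-110,-55,95,0,50],[-120,-90,100,0,50]]'; python3 - <<'E'
from h import *
for n in('side','wrist'): grab(n,'k')
st=bot.read_state();print(st['tool_pos'],st['wrist_force'],st['width']*85.4)
E
```

```text
time: 17.25
tool_pos: [0.4308, 0.0602, 0.225]
tcp_rot: [-1.56, -0.221, 0.22]
wrist_force: [-0.0, -0.5, -1.6]
width: 0.637
[0.43131411 0.05841126 0.22517641] [ 0.06844819  0.23860797 -2.50556841] 53.72984526028181
```

View pics/k_side.png

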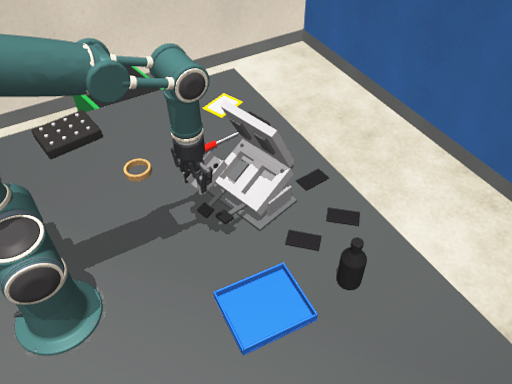

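View pics/k_wrist.png

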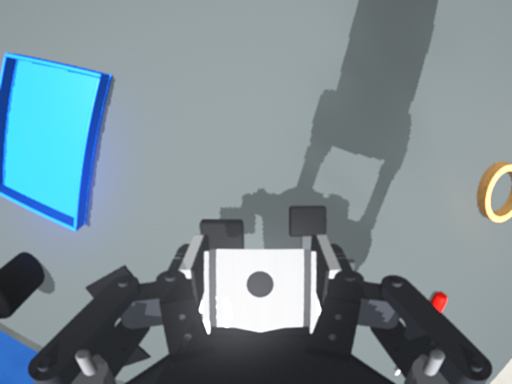

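```bash
python3 -m jog '[[-5,-30,0,0,50],[-10,-70,0,0,50],[-15,-115,0,-3,50],[-20,-160,0,-7,50],[-28,-205,0,-11,50],[-36,-245,0,-15,50],[-42,-280,-20,-19,50],[-44,-303,-45,-19,50],[-44,-303,-65,-19,50],[-44,-303,-74,-19,50]]'; python3 -m jog '[[0,0,-15,0,50],[0,0,-35,0,50],[0,0,-55,0,50],[0,0,-75,0,50],[0,0,-90,0,50],[0,0,-98,0,50],[0,0,-102,0,50],[0,0,-104,0,50],[0,0,-104,0,50],[0,0,-104,0,50]]'; python3 - <<'E'
from h import *
for n in('side','wrist'): grab(n,'l')
crop('side','l',190,220,330,350,5,'l_s')
st=bot.read_state();print(st['tool_pos'],st['wrist_force'],st['width']*85.4)
E
```

```text
time: 18.6
tool_pos: [0.3878, -0.2421, 0.1488]
tcp_rot: [-1.569, 0.043, -0.04]
wrist_force: [-0.3, 0.8, -2.8]
width: 0.636
time: 19.85
tool_pos: [0.3886, -0.2428, 0.0465]
tcp_rot: [-1.571, 0.041, -0.042]
wrist_force: [-0.4, 0.1, -2.2]
width: 0.633
[ 0.388527   -0.24270995  0.04643811] [-1.1133376  -0.19542373 -2.03411612] 54.07096391429102
```

View pics/l_s.png

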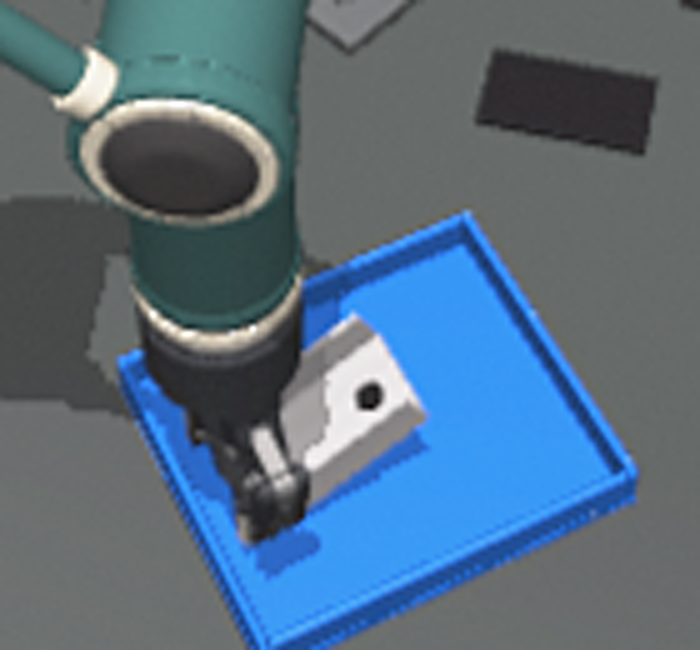

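View pics/l_wrist.png

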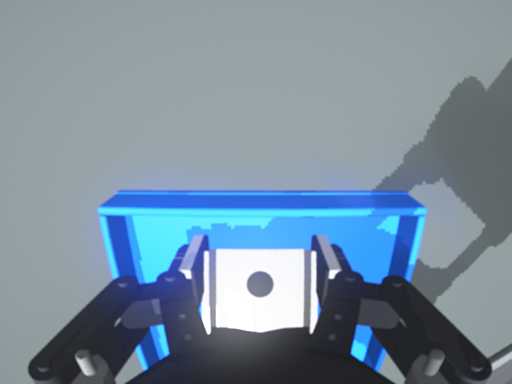

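```bash
python3 -m jog '[[0,0,-2,0,50],[0,0,-4,0,50],[0,0,-5,0,50],[0,0,-6,0,50],[0,0,-6.5,0,50],[0,0,-7,0,50],[0,0,-7.5,0,50],[0,0,-8,0,50],[0,0,-8,0,50],[0,0,-8,0,50]]'
```

```text
time: 21.2
tool_pos: [0.3884, -0.2426, 0.0388]
tcp_rot: [-1.57, 0.041, -0.041]
wrist_force: [-3.2, 2.2, 5.1]
width: 0.634
```

```bash
python3 -m jog '[[0,0,-0.5,0,50],[0,0,-1,0,50],[1,0,-1,0,50],[2,0,-1,0,50],[3,0,-1,0,50],[4,0,-1,0,50],[5,0,-1,0,50],[6,0,-1,0,50],[7,0,-1,0,50],[8,0,-1,0,50]]' 40; python3 - <<'E'
from h import *
for n in('side',): grab(n,'m')
crop('side','m',190,220,330,350,5,'m_s')
st=bot.read_state();print(st['tool_pos'],st['wrist_force'],st['width']*85.4)
E
```

```text
time: 22.45
tool_pos: [0.3953, -0.2431, 0.0387]
tcp_rot: [-1.571, 0.043, -0.038]
wrist_force: [-10.4, 0.3, 16.8]
width: 0.636
[ 0.39549025 -0.24312299  0.03867075] [-8.7050737   0.5554032  15.38485176] 54.10119635038925
```

View pics/m_s.png

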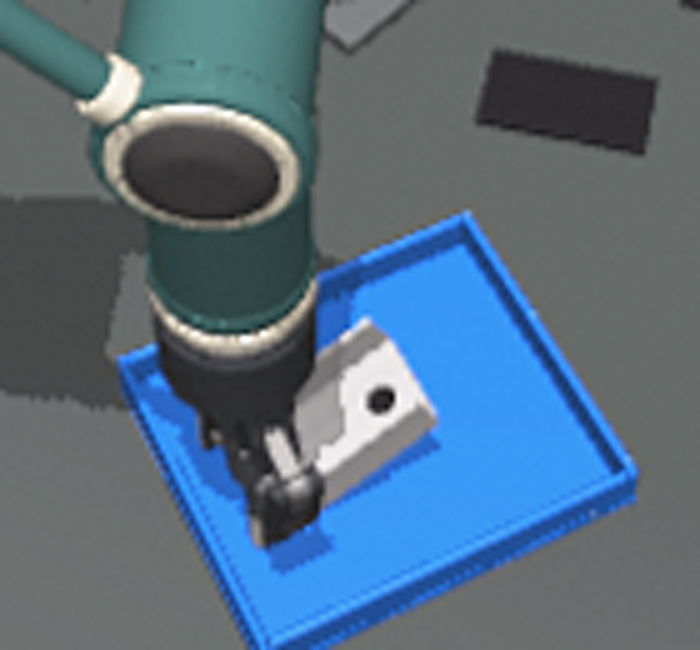

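```bash
python3 -m jog '[[1,0,-0.2,0,50],[2,0,-0.4,0,50],[3,0,-0.6,0,50],[4,0,-0.8,0,50],[5,0,-1,0,50],[6,0,-1,0,50],[7,0,-1,0,50],[8,0,-1,0,50],[9,0,-1,0,50],[10,0,-1,0,50]]' 32; python3 - <<'E'
from h import *
for n in('side',): grab(n,'n')
crop('side','n',190,220,330,350,5,'n_s')
st=bot.read_state();print(st['tool_pos'],st['wrist_force'],st['width']*85.4)
E
```

```text
time: 23.75
tool_pos: [0.4049, -0.2434, 0.0386]
tcp_rot: [-1.571, 0.043, -0.037]
wrist_force: [-14.8, 0.0, 26.6]
width: 0.635
[ 0.40506125 -0.24346621  0.03859113] [-12.92123918   0.15193749  24.66892989] 53.94153101484277
```

View pics/n_s.png

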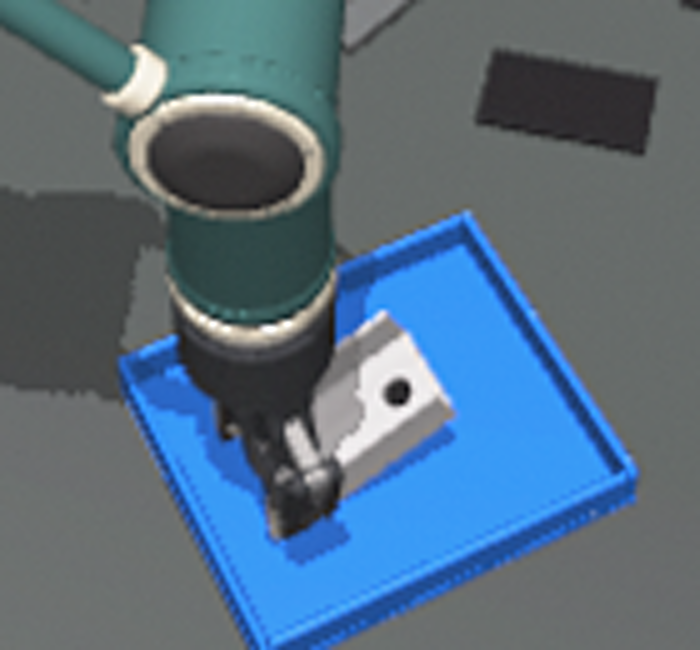

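```bash
python3 -m jog '[[0,0,0,0,50],[1,0,0,0,50],[2,0,0,0,50],[3,0,0,0,50],[4,0,0,0,50],[5,0,0,0,50],[6,0,0,0,50],[7,0,0,0,50],[7,0,0,0,50],[7,0,0,0,50]]' 20; python3 - <<'E'
from h import *
for n in('side',): grab(n,'o')
crop('side','o',190,220,330,350,5,'o_s')
st=bot.read_state();print(st['tool_pos'],st['wrist_force'],st['width']*85.4)
E
```

```text
time: 25.05
tool_pos: [0.4121, -0.2435, 0.0386]
tcp_rot: [-1.571, 0.043, -0.038]
wrist_force: [-12.7, 0.1, 25.2]
width: 0.634
[ 0.41216321 -0.24349936  0.0385957 ] [-13.38853454  -0.10873662  24.23996953] 54.00080366613908
```

View pics/o_s.png

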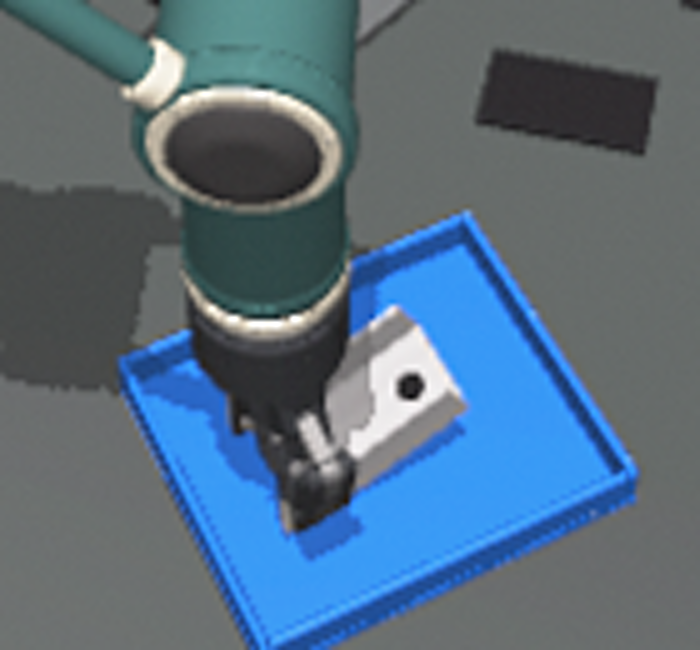

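```bash
python3 - <<'E'
from h import *
for tag,u,v,tx,ty in(('l',369,396,.3886,-.2427),('m',381,400,.3955,-.2431),('n',397,391,.405,-.2435),('o',410,386,.4122,-.2435)):
    s=load('side',tag);o,d=ray(s,'side',u/5+189.6,v/5+219.6)
    n=np.array([np.sin(.045),np.cos(.045),0]); t=(n@(np.array([tx,ty,0])-o))/(n@d);X=o+t*d
    print(tag,X.round(4),'fwd',round(X[0]-tx,4))
E
```

```text
l [ 0.4643 -0.2461  0.0512] fwd 0.0757
m [ 0.4712 -0.2465  0.0422] fwd 0.0757
n [ 0.4804 -0.2469  0.0438] fwd 0.0754
o [ 0.4881 -0.2469  0.0423] fwd 0.0759
```

```bash
python3 -m jog '[[0,0,5,0,50],[0,0,18,0,50],[25,0,18,0,50],[50,0,18,0,50],[75,0,18,0,50],[97.5,0,18,0,50],[97.5,0,12,0,50],[97.5,0,8,0,50],[97.5,0,6,0,50],[97.5,0,6,0,50]]' 60; python3 - <<'E'
from h import *
for n in('side','scene','wrist'): grab(n,'p')
crop('side','p',190,200,340,350,5,'p_s')
crop('scene','p',140,70,240,170,6,'p_c')
st=bot.read_state();print(st['tool_pos'],st['wrist_force'],st['width']*85.4)
E
```

```text
time: 26.35
tool_pos: [0.5098, -0.2423, 0.0416]
tcp_rot: [-1.57, 0.042, -0.041]
wrist_force: [-0.5, 0.2, -2.8]
width: 0.634
[ 0.51062544 -0.24264242  0.04228128] [ 0.49765928 -0.05554469 -2.42981921] 54.340564613162975
```

View pics/p_s.png

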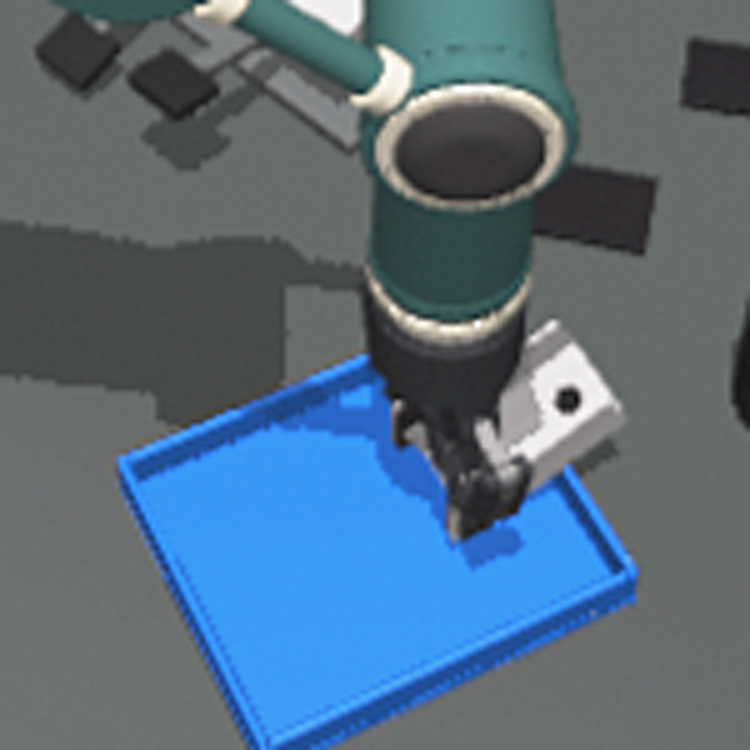

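View pics/p_c.png

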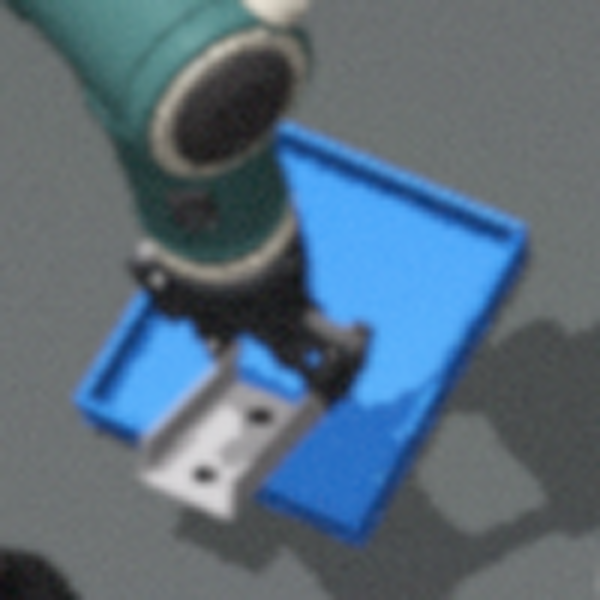

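```bash
python3 -m jog '[[0,0,-0.5,0,50],[0,0,-1,0,50],[0,0,-1.5,0,50],[0,0,-2,0,50],[0,0,-2.5,0,50],[0,0,-3,0,50],[0,0,-3,0,50],[0,0,-3,0,50],[0,0,-3,0,50],[0,0,-3,0,50]]'
```

```text
time: 27.75
tool_pos: [0.5108, -0.2425, 0.0391]
tcp_rot: [-1.57, 0.041, -0.041]
wrist_force: [0.7, -0.2, -2.0]
width: 0.638
```

```bash
python3 -m jog '[[0,0,-0.3,0,50],[0,0,-0.5,0,50],[0,0,-0.7,0,50],[0,0,-0.9,0,50],[0,0,-1,0,50],[0,0,-1,0,50],[0,0,-1,0,50],[0,0,-1,0,50],[0,0,-1,0,50],[0,0,-1,0,50]]' 20
```

```text
time: 29.0
tool_pos: [0.5109, -0.2425, 0.0388]
tcp_rot: [-1.57, 0.041, -0.041]
wrist_force: [-3.2, 1.5, 5.5]
width: 0.635
```

```bash
python3 -m jog '[[0,0,0.5,0,54],[0,0,0.5,0,56],[0,0,0.5,0,58],[0,0,0.5,0,60],[0,0,0.5,0,64],[0,0,0.5,0,68],[0,0,0.5,0,70],[0,0,0.5,0,70],[0,0,0.5,0,70],[0,0,0.5,0,70]]'; python3 - <<'E'
from h import *
for n in('side','scene','wrist'): grab(n,'q')
crop('side','q',190,200,340,350,5,'q_s')
crop('scene','q',140,70,240,170,6,'q_c')
st=bot.read_state();print(st['tool_pos'],st['wrist_force'],st['width']*85.4)
E
```

```text
time: 30.25
tool_pos: [0.5108, -0.2425, 0.0386]
tcp_rot: [-1.57, 0.041, -0.041]
wrist_force: [-0.2, 0.3, -0.5]
width: 0.821
[ 0.51082139 -0.24251445  0.0385979 ] [ 0.37380723 -0.97731258  0.01097269] 70.2448386872494
```

View pics/q_s.png

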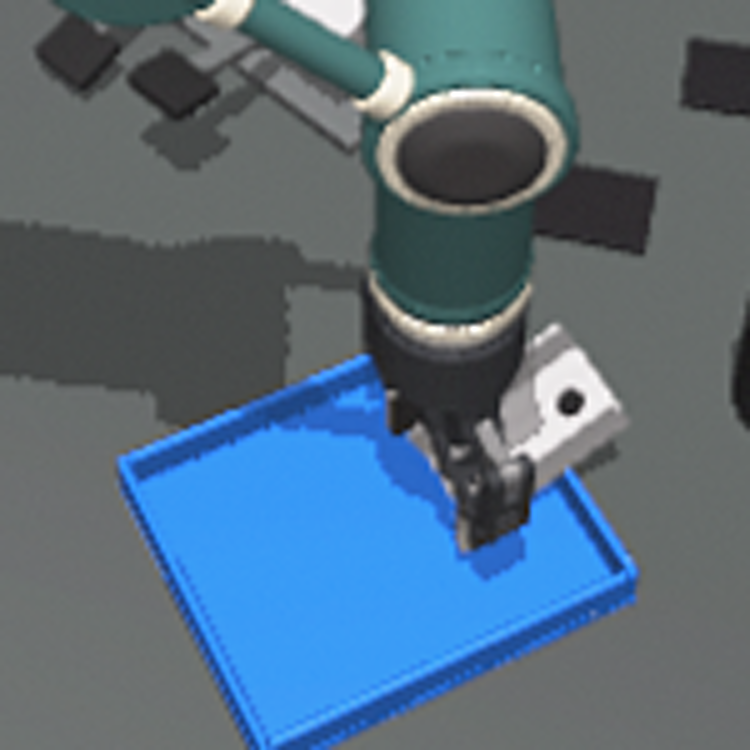

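View pics/q_c.png

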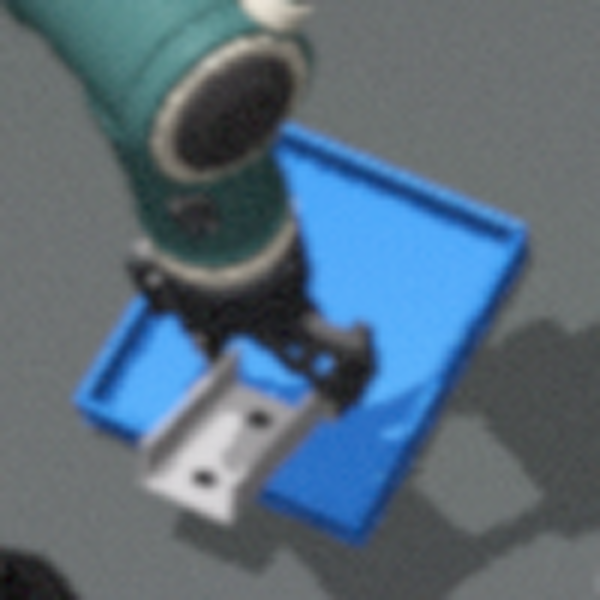

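View pics/q_wrist.png

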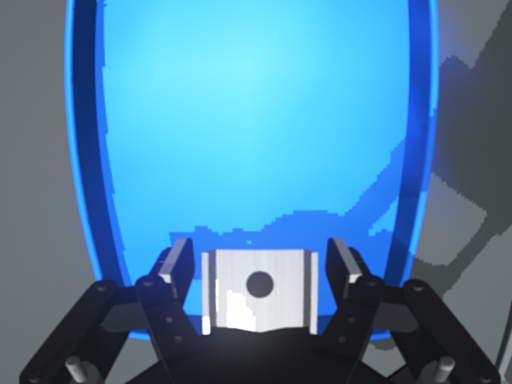

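```bash
python3 -m jog '[[0,0,20,0,70],[20,-1,35,0,70],[45,-2.3,40,0,70],[68,-3.4,40,0,70],[68,-3.4,30,0,70],[68,-3.4,23,0,70],[68,-3.4,23,0,62],[68,-3.4,23,0,56],[68,-3.4,23,0,50],[68,-3.4,23,0,50]]' 25; python3 - <<'E'
from h import *
for n in('side','wrist','scene'): grab(n,'r')
crop('side','r',220,180,350,320,5,'r_s')
st=bot.read_state();print(st['tool_pos'],st['wrist_force'],st['width']*85.4)
E
```

```text
time: 31.65
tool_pos: [0.5781, -0.2458, 0.0614]
tcp_rot: [-1.57, 0.042, -0.04]
wrist_force: [-1.8, 0.5, -1.4]
width: 0.65
[ 0.57833978 -0.24580192  0.06148949] [-2.10288977 -0.43144338  0.12234805] 55.69158126769902
```

View pics/r_s.png

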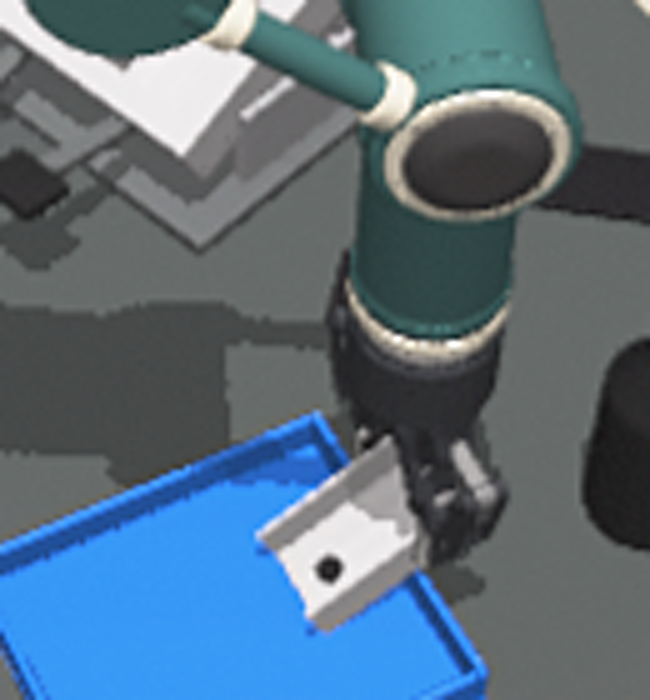

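View pics/r_wrist.png

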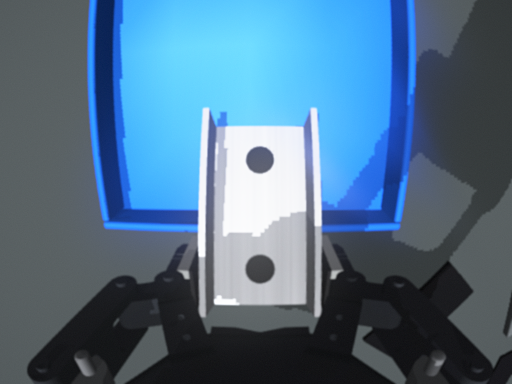

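```bash
python3 -m jog '[[0,0,0,0,50],[0,0,4,0,50],[0,0,12,0,50],[-15,0.7,15,0,50],[-40,2,15,0,50],[-65,3,15,0,50],[-85,4,15,0,50],[-100,4.5,15,0,50],[-100,4.5,12,0,50],[-100,4.5,8,0,50]]' 30; python3 - <<'E'
from h import *
for n in('side','wrist'): grab(n,'s')
crop('side','s',190,200,340,350,5,'s_s')
st=bot.read_state();print(st['tool_pos'],st['wrist_force'],st['width']*85.4)
E
```

```text
time: 33.05
tool_pos: [0.4796, -0.2418, 0.0699]
tcp_rot: [-1.571, 0.04, -0.043]
wrist_force: [0.1, 0.5, -2.3]
width: 0.649
[ 0.47924386 -0.24139467  0.0691805 ] [ 0.59965989  0.34999358 -2.29926053] 55.7323751228785
```

View pics/s_s.png

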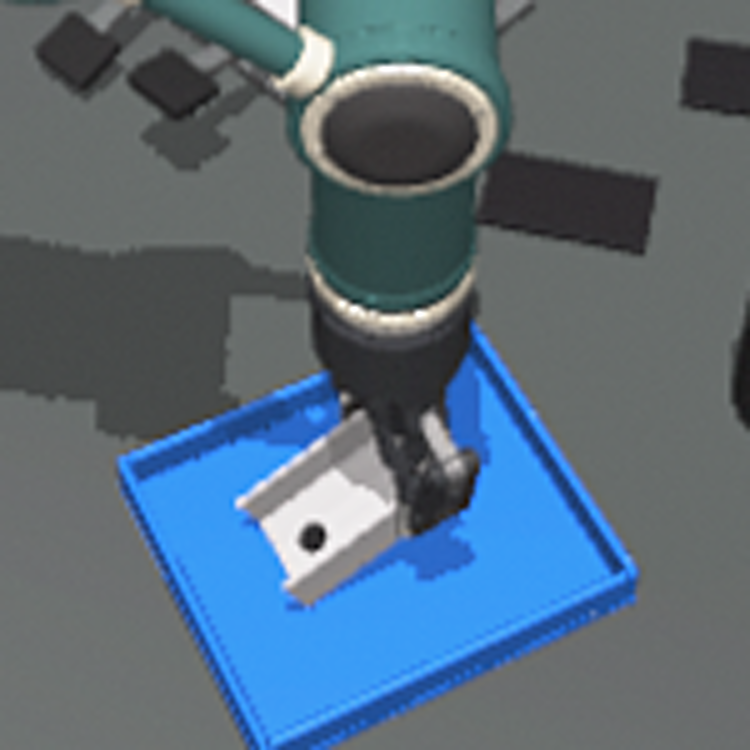

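View pics/s_wrist.png

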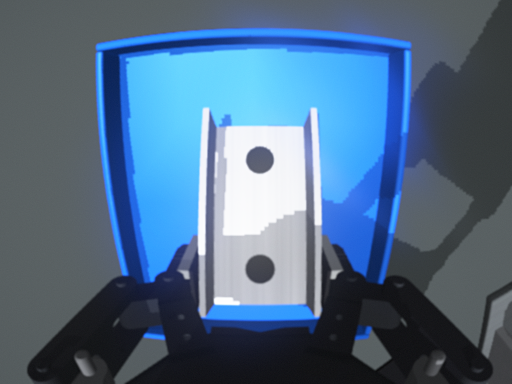

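```bash
python3 -m jog '[[0,0,-3,0,50],[0,0,-6,0,50],[0,0,-8,0,50],[1,0,-9.5,0,50],[2,0,-11,0,50],[3,0,-12.5,0,50],[4,0,-14,0,50],[5,0,-15.5,0,50],[6,0,-17.5,0,50],[7,0,-19.4,0,50]]' 20; python3 - <<'E'
from h import *
for n in('side','wrist'): grab(n,'t')
crop('side','t',190,200,340,350,5,'t_s')
st=bot.read_state();print(st['tool_pos'],st['wrist_force'],st['width']*85.4)
E
```

```text
time: 34.4
tool_pos: [0.4868, -0.2418, 0.0506]
tcp_rot: [-1.571, 0.04, -0.043]
wrist_force: [2.3, 0.2, 5.0]
width: 0.65
[ 0.4868708  -0.24179666  0.050543  ] [ 2.61679563 -0.43847652  3.83042824] 55.95517590932664
```

View pics/t_s.png

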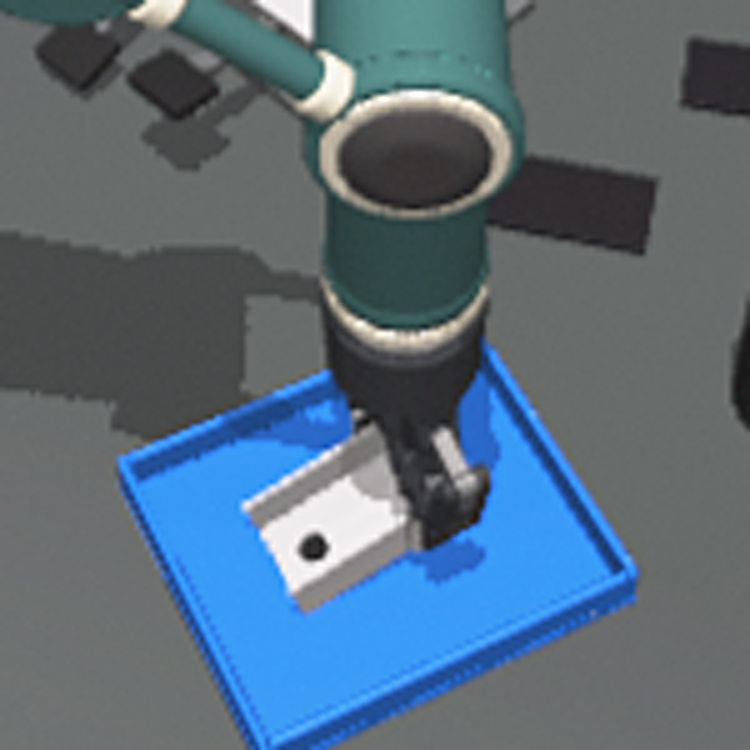

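View pics/t_wrist.png

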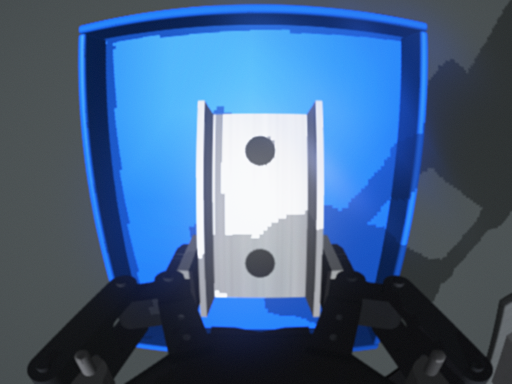

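```bash
python3 -m jog '[[0.8,0,-2,0,50],[1.5,0,-4,0,50],[2.2,0,-6,0,50],[2.9,0,-8,0,50],[3.6,0,-10,0,50],[4.3,0,-12,0,50],[5,0,-14,0,50],[5.5,0,-15.5,0,50],[6,0,-17,0,50],[6.3,0,-18,0,50]]' 20; python3 - <<'E'
from h import *
for n in('side','wrist'): grab(n,'u')
crop('side','u',190,200,340,350,5,'u_s')
st=bot.read_state();print(st['tool_pos'],st['wrist_force'],st['width']*85.4)
E
```

```text
time: 35.75
tool_pos: [0.492, -0.2414, 0.032]
tcp_rot: [-1.571, 0.041, -0.041]
wrist_force: [3.8, -2.0, 4.3]
width: 0.649
[ 0.49199409 -0.24145302  0.03202141] [ 2.67655299 -1.83092806  3.85450164] 55.83214084050049
```

View pics/u_s.png

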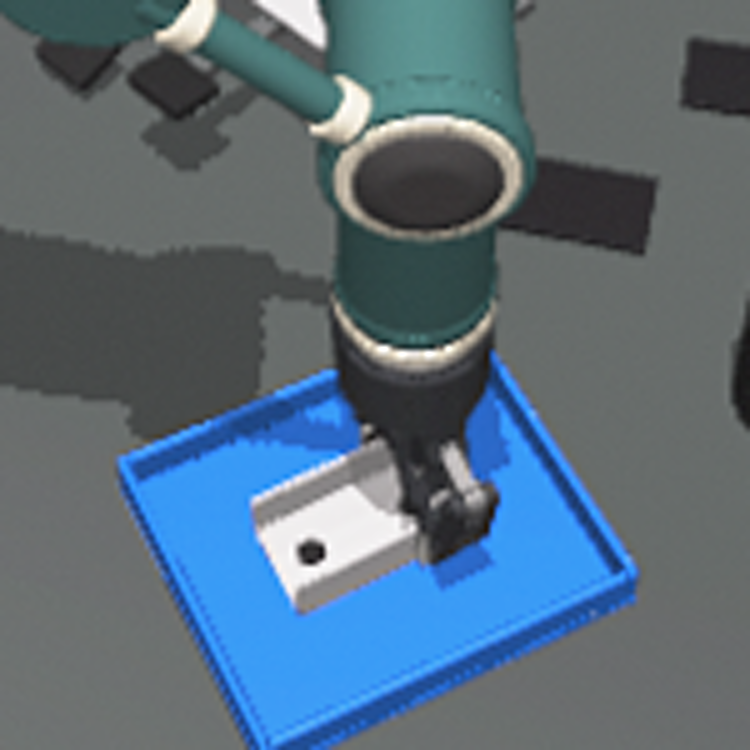

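View pics/u_wrist.png

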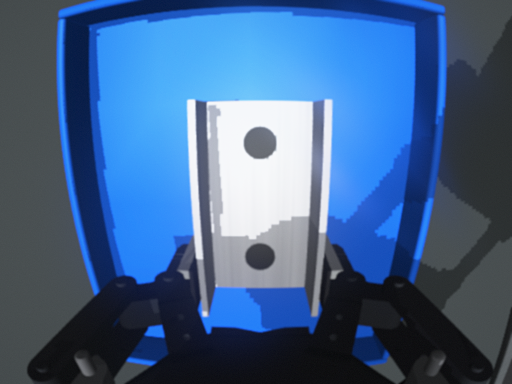

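```bash
python3 -m jog '[[0.1,0,-0.4,0,50],[0.2,0,-0.8,0,50],[0.3,0,-1.2,0,50],[0.4,0,-1.6,0,50],[0.5,0,-2,0,50],[0.5,0,-2.4,0,50],[0.5,0,-2.7,0,50],[0.5,0,-3,0,50],[0.5,0,-3,0,50],[0.5,0,-3,0,50]]' 20; python3 - <<'E'
from h import *
for n in('side','wrist'): grab(n,'v')
crop('side','v',220,270,290,330,10,'v_s')
st=bot.read_state();print(st['tool_pos'],st['wrist_force'],st['width']*85.4)
E
```

```text
time: 37.1
tool_pos: [0.4926, -0.2414, 0.0291]
tcp_rot: [-1.57, 0.041, -0.041]
wrist_force: [3.2, -0.5, 5.1]
width: 0.654
[ 0.49261692 -0.2413476   0.02916994] [ 3.03523549 -0.80461318  3.50664249] 55.55413074035501
```

View pics/v_s.png

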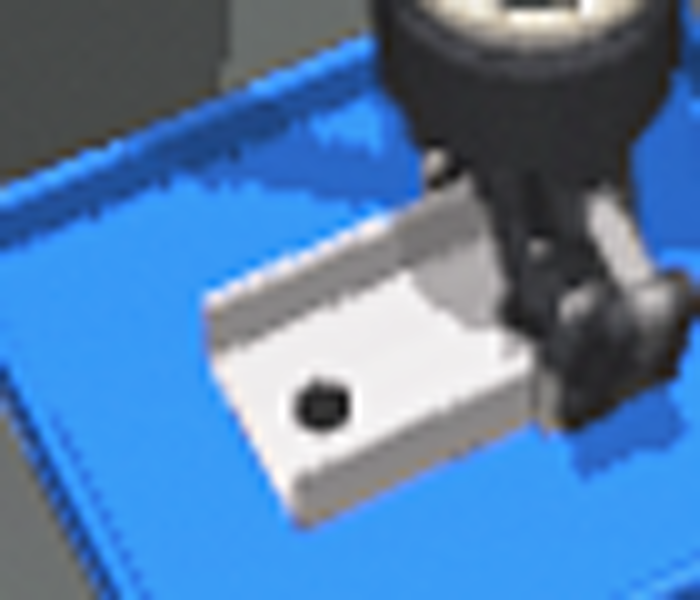

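```bash
python3 -m jog '[[0,0,-0.3,0,50],[0,0,-0.6,0,50],[0.1,0,-0.9,0,50],[0.1,0,-1.2,0,50],[0.1,0,-1.5,0,50],[0.1,0,-1.7,0,50],[0.1,0,-2,0,50],[0.1,0,-2,0,50],[0.1,0,-2,0,50],[0.1,0,-2,0,50]]' 20
```

```text
time: 38.45
tool_pos: [0.4928, -0.2414, 0.0281]
tcp_rot: [-1.57, 0.041, -0.041]
wrist_force: [1.4, 0.2, 10.7]
width: 0.654
```

```bash
python3 -m jog '[[0,0,0.5,0,54],[0,0,0.8,0,57],[0,0,0.8,0,60],[0,0,0.8,0,64],[0,0,0.8,0,70],[0,0,0.8,0,72],[0,0,5,0,72],[0,0,20,0,72],[0,0,45,0,72],[0,0,75,0,72]]'; python3 - <<'E'
from h import *
for n in('side','wrist','scene'): grab(n,'w')
crop('side','w',200,250,330,350,6,'w_s')
crop('scene','w',140,70,340,240,4,'w_c')
st=bot.read_state();print(st['tool_pos'],st['wrist_force'],st['width']*85.4)
E
```

```text
time: 39.7
tool_pos: [0.4926, -0.2413, 0.1036]
tcp_rot: [-1.57, 0.041, -0.041]
wrist_force: [-0.2, -0.2, 1.0]
width: 0.844
[ 0.49471899 -0.24249068  0.10534613] [ 0.75732158  0.1415962  -0.60248563] 72.18235050393426
```

View pics/w_s.png

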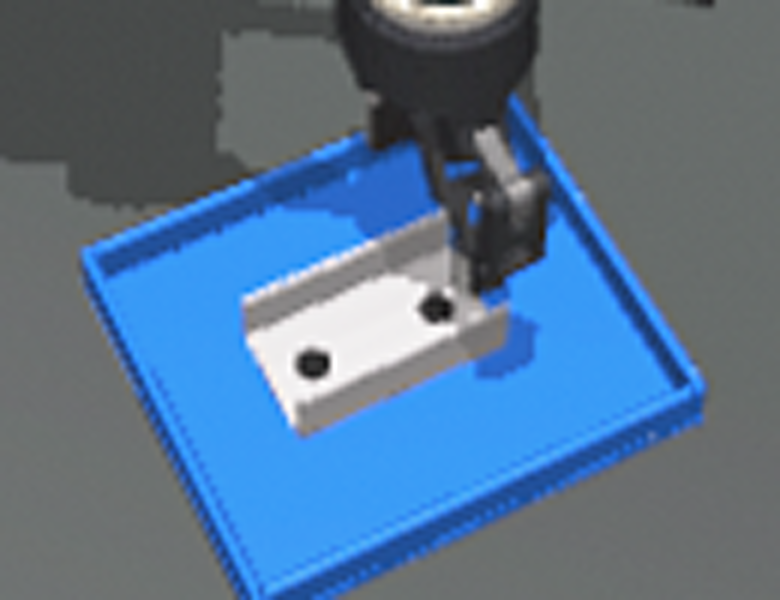

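View pics/w_wrist.png

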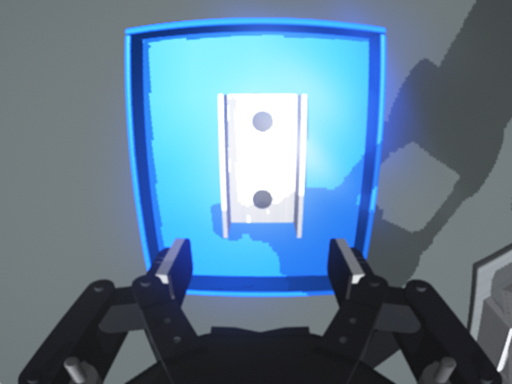

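View pics/w_side.png

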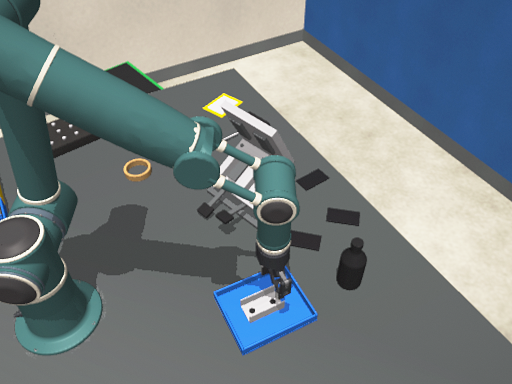

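```bash
python3 -m jog '[[0,0,30,0,72],[0,0,60,0,72],[0,0,90,0,72],[0,0,110,0,72],[0,0,110,0,72],[0,0,110,0,72],[0,0,110,0,72],[0,0,110,0,72],[0,0,110,0,72],[0,0,110,0,72]]'; python3 - <<'E'
from h import *
for n in('side','scene'): grab(n,'x')
a=load('side','x')['im']
crop('side','x',180,90,340,350,3,'x_s')
crop('scene','x',140,70,340,240,4,'x_c')
st=bot.read_state();print(st['tool_pos'],st['wrist_force'])
E
```

```text
time: 41.1
tool_pos: [0.4927, -0.2414, 0.212]
tcp_rot: [-1.57, 0.041, -0.041]
wrist_force: [0.2, 0.1, -1.1]
width: 0.844
[ 0.49273728 -0.24141439  0.21217951] [ 0.17482151  0.1160814  -1.31127087]
```

View pics/x_s.png

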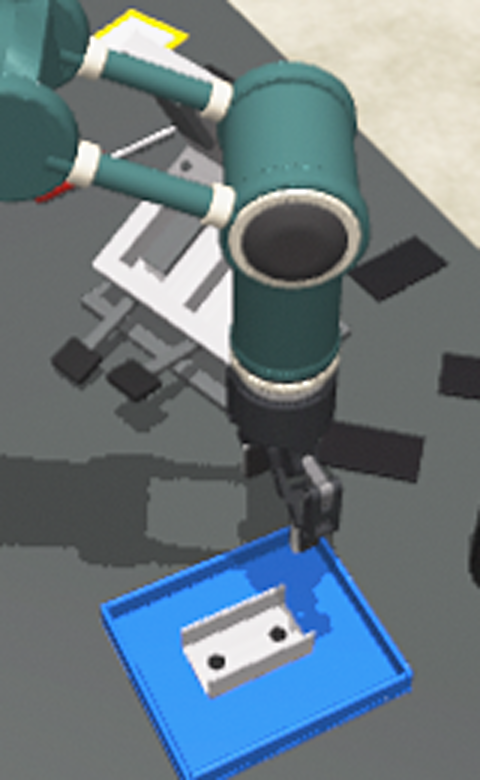

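View pics/x_c.png

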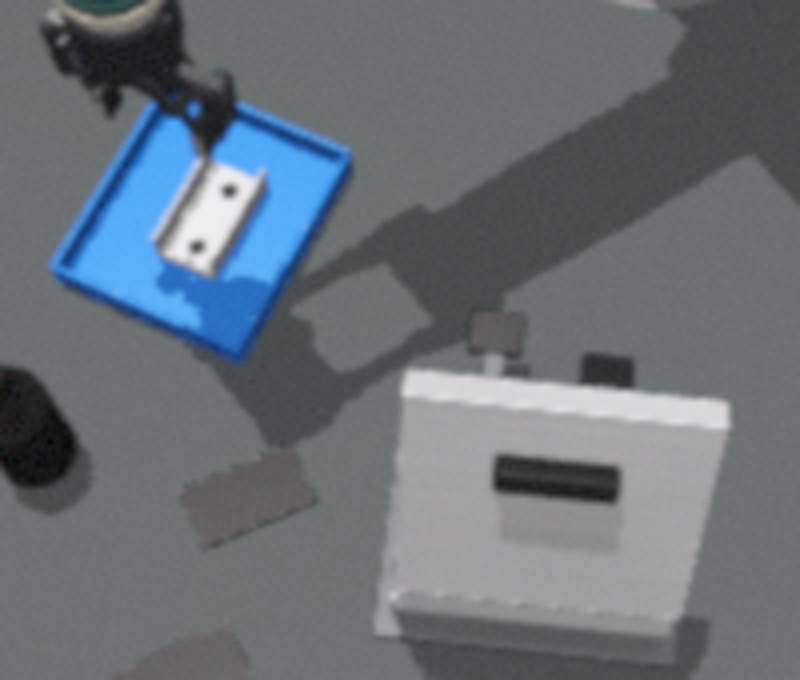

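The bracket lies flat in the tray with its open side up. In `x_s` its two holes are at (217,661) and (278,633). The left lever is still down, and the right lever and the other objects haven't moved. I'm handing in.

```bash
python3 -c "
from workcell import bot
print(bot.finish_job())"
```

```text
the job is handed in; nothing more can be done
None
```

The bracket is in the tray, flat on its base, open side up and lengthwise along it; I handed in at about 41 s of the 58 s limit.

- **Finding it:** the left cavity held the bracket, recognised by the two dark holes in its base.
- **Lever:** I eased the left lever down until the force rose from about 3 N to about 10 N, which I took as the stop.
- **Drawing it out:** the tool can't tilt and the upper half leans over the die. I therefore gripped the bracket near its downhill end and drew it straight out along the cavity's axis. By my fitted geometry the gripper stayed about 4 mm clear of the upper half, and the wrist force showed no sign of contact.
- **First try at setting it down:** the bracket came out tilted 27°. Dragging its low edge along the tray floor (24 mm, about 29 N at most) to level it did not work, because it stayed firm in the grip.
- **Setting it down:** I leaned it on the tray's end wall, gripped it again near its high end, and lowered it until the force rose at the expected height, then let go. It was never dropped.

**Last checks:** in the final pictures the bracket lies still, the gripper is well clear, and the left lever is still down. The right lever, flask, tape and screwdriver looked unmoved. The arm partly hid the right cavity in the last side view, but nothing had touched the filler plate. I judged the bracket's flatness from the pictures and the force rise rather than measuring it.

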